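# Load and start the sensor module cure station

## Robot

A 6-joint arm with a two-finger parallel gripper is mounted at the origin on the work surface. World frame = base frame: x ahead of the robot, y to its left, z up, the work surface at z = 0. Lengths are in mm, angles in rad, forces in N, time in s.
With the tool pointing down it reaches from about 350 to 975 mm from the base axis. Payload 7.1 kg.
Tool frame: the origin (TCP) lies at the very end of the fingers, on their centre line; the grasp point (between the pads) lies 19 mm behind it (ctrl.grasp_offset is the distance from the TCP to the grasp point, in mm); z points along the fingers, y is the line along which they close (so a half turn about z gives the same grasp; the last joint's range is limited). The gripper opens to 88 mm and grips with 3 to 60 N. Pads are 20 mm wide; open, the fingers measure 115 mm over their backs; the gripper's body (75 mm by 178 mm) begins 61 mm behind the grasp point.
Start: joints at [-1.307, 0.423, 1.63, -0, 1.089, -0.019], TCP at [174.422, -600.151, 222.675] pointing down, gripper open.
Joint ranges: [-3, 3], [-0.9, 2.11], [0.09, 2.58], [-1.31, 4.45], [0.11, 2.69], [-2.54, 2.54]. Speed limits (rad/s): [2.39, 2.39, 3.01, 3.14, 3.14, 3.14].

## Interface

Orientations are given as a rotation vector (axis times angle).
In Python, from workcell import ctrl, viewer, ticket, models gives the robot as it stands.
- The arm moves only by the tool play_rows, never from a script. Its arguments are lists of equal length, an entry for each row: "dp": the shift along the world's x, y, z in mm, a list of three; "yaw": the turn about the world's z in degrees. In form: {"dp": [[tx, ty, tz], ...], "yaw": [yaw, ...]}. A call has 1 to 8 rows; each row shifts and turns the commanded pose from where the row before left it; what a row does not reach is not made up. A row lasts 1/12 s, in which the tool goes at most 41.7 mm and 7.16 degrees, less where a joint would pass 70% of its speed; a pose out of reach is approached as far as the arm can. A call is refused whole if a number of a shift passes 41.7 or a number of a turn 7.16, either way. A call with a gripper value outside its range is refused whole. "gripper" is the closure, from 0 (fully open) to 1 (shut), set as the call begins (left out, the last holds). The fingers move at their own pace and stop on an object; the grip force is fixed at half the most. Time passes only in rows, so rows that do not move let the fingers close. It gives the time, the measured TCP pose, the force, the opening and the grip force at its end, in the units of the state.
- ctrl.get_obs(): the state, without advancing time (a new reading comes with each control period).
- viewer.get_image(name): name is "side" or "top" or "wrist"; returns a dict with "pixels" (384x512x3 uint8, red, green, blue), "range_z" (384x512 float32, mm along the optical axis (not along the pixel's ray), 0 where there is no reading), "fx", "fy", "cx", "cy" (pixels), "T" (4x4, takes a point from camera to world coordinates); the wrist camera has in their place "hand_eye" (4x4, takes a point from camera to tool coordinates, whose origin is the TCP and whose axes are the flange's). Camera axes: x right, y up, looking along -z (the intrinsics and any distortion apply to the point x, -y, -z); pixel columns grow to the right and rows downward; lengths in mm; the calibration is good to about 2 mm. A picture is of the moment at which its call begins: read the wrist's pose just before it.
- ticket.close_job(): hands the job in; it is judged then, once.
Trained networks look in a picture, given as the dict that the camera call returned (one of the last four; its "shot" number tells which), for a name from the list of things; names that differ only in an ending like _2 or _b are one class to them, and where a whole thing is asked for, a point or a joint stands for the part that bears it (a point fixed in the world has none). Each returns a list of dicts, best first, with "conf" (0 to 1); they miss things now and then, are a little off and sometimes report something else, mostly with a low value. They report only what shows in the picture. A call takes as long as a camera call.
- models.look_for(picture, name): "bbox" ([centre column, centre row, width, height] in pixels, round what is visible of it).
- models.landmark_of(picture, name): "location" ([column, row] in pixels: a listed point, or the origin of a listed thing).
The state is a dict: "t": time; "qpos": joint angles; "qvel": joint speeds; "joint_torque": joint torques, N m; "ee_pos": TCP position; "orientation": TCP orientation; "ft_force": force on the tool from outside, world axes, zero at the start; "moment": the same for the moment, N m; "width": finger opening in mm; "grasp_force": force on a finger pad.
Only numpy, scipy, OpenCV 4.12 (cv2) and the standard library are available. Lean on these libraries where they do the work, as an engineer would, in place of code of your own. Each camera call takes 0.05 s, during which the arm holds its last target. There are 200 camera calls.

## Task

Draw the white tray out of the amber hood by its handle until it lies between the white load marks on the rails, stand the finished modules it carries upright in the low open black tray on the bench, and seat every sensor module from the bench fully home and flat in a pocket of its own. Then slide the loaded tray back under the hood until it meets the stop, let go, and with the tray home press the start button on the lamp controller. The tray must slide, never be lifted, and the other things on the bench must be left where they are.

Things in the scene. Friction and masses are not known exactly. Their poses are not given: they have to be found in the camera images.
- module_0_centre (a point): Centre (half-way up) of a sensor module: a dark grey box-shaped metal housing 84 x 46 x 48 mm (along its x, y, z), about 0.22 kg, with a bright cover plate and a round window on its flat top. Still to be cured: it stands upright on the bench in front of the cure station; z is its upward axis. Either way round fits a pocket, and any pocket will do. Two or three modules are present (None if absent).
- module_1_centre (a point): Centre (half-way up) of a sensor module: a dark grey box-shaped metal housing 84 x 46 x 48 mm (along its x, y, z), about 0.22 kg, with a bright cover plate and a round window on its flat top. Still to be cured: it stands upright on the bench in front of the cure station; z is its upward axis. Either way round fits a pocket, and any pocket will do. Two or three modules are present (None if absent).
- module_2_centre (a point): Centre (half-way up) of a sensor module: a dark grey box-shaped metal housing 84 x 46 x 48 mm (along its x, y, z), about 0.22 kg, with a bright cover plate and a round window on its flat top. Still to be cured: it stands upright on the bench in front of the cure station; z is its upward axis. Either way round fits a pocket, and any pocket will do. Two or three modules are present (None if absent).
- finished_0_centre (a point): Centre (half-way up) of a finished module, the same size, look, mass and axes as the others, already cured; at the start it sits upright and fully home in a pocket of the tray. One or two are present (None if absent), in any of the pockets.
- finished_1_centre (a point): Centre (half-way up) of a finished module, the same size, look, mass and axes as the others, already cured; at the start it sits upright and fully home in a pocket of the tray. One or two are present (None if absent), in any of the pockets.
- finished_2_centre (a point): Centre (half-way up) of a finished module, the same size, look, mass and axes as the others, already cured; at the start it sits upright and fully home in a pocket of the tray. One or two are present (None if absent), in any of the pockets.
- finished_tray_floor (a point): Middle of the inner floor, 5 mm above the bench, of the low black tray for finished modules, to the left of the bed (+y side): fixed, open-topped, 240 x 130 mm outside (along x, y), walls 5 mm thick and 25 mm high above the bench; z up. Its place and yaw vary.
- tray_middle (a point): Middle of the underside of the loose tray, a white plastic plate 114 x 250 x 20 mm (x, y, z), 0.8 kg, with three pockets in a row along y. It lies on the bed between two guide rails with 1.5 mm of play at each side and slides along the bed's y with friction only. x, y, z as the bed's: y points out of the hood, towards the handle.
- tray_handle (a point): Middle of the grip bar of the tray's steel handle: a round bar 12 mm thick and 76 mm long along x, its axis 44 mm above the tray's underside (50 mm above the bench), 32 mm clear below it, carried by a leg at each end. It stands on a low tongue at the +y end of the tray, 170 mm from the tray's middle, always outside the hood.
- pocket_0 (a point): Centre of the mouth of the one nearest the stop (-y) of the tray's three pockets, level with the tray's top face. The pocket is 86 x 48 mm along x, y (1 mm of play all round a module), 14 mm deep, flat-floored, so a module that is fully home stands 34 mm proud, its centre 10 mm above this point. x is the pocket's long direction, y the tray's sliding direction, z up. Pockets are 82 mm apart in y.
- pocket_1 (a point): Centre of the mouth of the middle one of the tray's three pockets, level with the tray's top face. The pocket is 86 x 48 mm along x, y (1 mm of play all round a module), 14 mm deep, flat-floored, so a module that is fully home stands 34 mm proud, its centre 10 mm above this point. x is the pocket's long direction, y the tray's sliding direction, z up. Pockets are 82 mm apart in y.
- pocket_2 (a point): Centre of the mouth of the one nearest the handle (+y) of the tray's three pockets, level with the tray's top face. The pocket is 86 x 48 mm along x, y (1 mm of play all round a module), 14 mm deep, flat-floored, so a module that is fully home stands 34 mm proud, its centre 10 mm above this point. x is the pocket's long direction, y the tray's sliding direction, z up. Pockets are 82 mm apart in y.
- load_position (a point): Where the tray's middle (underside) is when the tray lies between the load marks, white lines across the rails 125 mm either side of this point along y. It is on top of the fixed black metal bed, 6 mm above the bench. x across the bed (160 mm wide), y along it, away from the hood (it runs 215 mm to +y, 435 mm to -y), z up. Two rails stand 12 mm above the bed. Its place and yaw vary.
- cure_position (a point): Where the tray's middle (underside) is when its -y end rests against the steel stop under the hood, 288 mm along -y from the load position; same axes.
- hood_mouth (a point): Middle of the open mouth of the fixed clear amber hood, on the bed, 118 mm to +y of the cure position; same axes. The hood runs 264 mm to -y from here, 153 mm wide in x, roof top 84 mm above the bench (underside 80 mm); the black lamp head on the roof starts 80 mm in from the mouth and reaches 140 mm. With the tray home its handle stands 52 mm outside the mouth.
- start_button (a joint): Travel of the start button, 0 out, 0.006 m fully in; it springs back and needs 5 N to go fully in.
- start_button_top (a point): Centre of the flat top of the start button, a white round cap 30 mm in diameter, pressed straight down, on the flat top (70 mm above the bench) of the fixed grey controller, a box 110 x 120 x 70 mm in front of the hood. It moves with the button.
- screwdriver: A screwdriver 150 mm long lying on the bench (bystander); origin at the middle of its underside.
- tape_roll: A roll of tape, 68 mm across and 19 mm high, lying flat (bystander); origin under its centre.
- solvent_bottle: A white bottle, 60 mm across and 150 mm high (bystander); origin under its centre.
- jar: An amber jar with a black cap, 56 mm across and 70 mm high (bystander); origin under its centre.
- wrench: A steel wrench 150 mm long behind the bed (bystander); origin at its middle.
- lens_case: A flat black case 90 x 120 x 35 mm behind the bed (bystander); origin under its centre.
- swab_cup: A steel cup 70 mm across and 80 mm high (bystander); origin under its centre.

How it is judged:
By the outcome, as a careful person would: the job done as asked, in the order asked, and still so for the second after the job is handed in, with the robot touching nothing.
Of module_0, module_1, module_2 only 2 to 3 are there at a start; the rules pass over those that are not, and their reading is None.
Of finished_0, finished_1, finished_2 only 1 to 2 are there at a start; the rules pass over those that are not, and their reading is None.
At some moment in a run one of module_0, module_1, module_2 may be knocked a few centimetres aside while the robot is not near it.
Once in a run the grip may slacken for a moment while it holds something.
It also fails if it takes over 210 s, if anything falls off the work surface, if the arm or the gripper's body presses on something with over 40 N, if the wrist force passes 120 N, or if a joint passes its speed limit or range.

## Working session

There is one attempt and no reset: what is moved stays moved. The work goes in short steps, Python scripts to look and compute and a tool call to move; the robot and the scene stay as the last step left them, time stands still between calls to the robot, and variables do not carry over. Pictures are saved under pics/ and viewed, at most 15 in all, crops included, and the job is handed in when it is done.

Besides the shell and the picture viewer there is one more tool, called after "Emit:" as a command line: name --pt "numbers of a row" for each row, then --argument value for the rest. play_rows: Moves the arm, as the interface text tells. Its arguments: {"type":"object","properties":{"dp":{"type":"array"},"yaw":{"type":"array"},"gripper":{"type":"number"}},"required":["dp","yaw"]}

```bash
ls; mkdir -p pics; cat > h.py <<'E'
import numpy as np, cv2
from scipy.spatial.transform import Rotation as R
from workcell import ctrl, viewer, ticket, models
def shot(n,save=None):
    o=ctrl.get_obs(); p=viewer.get_image(n)
    if n=='wrist':
        T=np.eye(4);T[:3,:3]=R.from_rotvec(o['orientation']).as_matrix();T[:3,3]=o['ee_pos'];T=T@np.array(p['hand_eye'])
    else: T=np.array(p['T'])
    if save: cv2.imwrite('pics/'+save,cv2.cvtColor(p['pixels'],cv2.COLOR_RGB2BGR))
    return p,T
def ray(p,T,u,v):
    d=np.array([(u-p['cx'])/p['fx'],-(v-p['cy'])/p['fy'],-1.]); return T[:3,:3]@d,T[:3,3]
def atz(p,T,uv,z):
    d,c=ray(p,T,*uv); return c+d*(z-c[2])/d[2]
def dep(p,T,uv):
    u,v=int(round(uv[0])),int(round(uv[1])); w=p['range_z'][max(v-2,0):v+3,max(u-2,0):u+3]; w=w[w>0]
    if len(w)==0: return None
    d,c=ray(p,T,*uv); return c+d*np.median(w)
def find(p,T,name,z=None,n=4,cmin=.2):
    for r in models.landmark_of(p,name)[:n]:
        if r['conf']<cmin: continue
        a=dep(p,T,r['location'])
        print(name,round(r['conf'],2),np.round(r['location']),'dep',None if a is None else np.round(a,0),'z',None if z is None else np.round(atz(p,T,r['location'],z),0))
def st():
    o=ctrl.get_obs(); print({k:np.round(o[k],3) for k in('t','qpos','ee_pos','orientation','ft_force','width','grasp_force')})
E
python3 - <<'E'
from h import *
st()
for n in('top','side'):
    p,T=shot(n,n+'0.png'); print(n,np.round(T,2).tolist(),[k for k in p],p['fx'],p['cx'],p['cy'])
    if n=='top':
        for nm,z in[('module_0_centre',24),('finished_0_centre',36),('finished_tray_floor',5),('tray_middle',6),('tray_handle',50),('pocket_0',26),('pocket_1',26),('pocket_2',26),('load_position',6),('cure_position',6),('hood_mouth',6),('start_button_top',76),('solvent_bottle',0),('jar',0),('swab_cup',0),('screwdriver',0),('tape_roll',0),('wrench',0),('lens_case',0)]: find(p,T,nm,z)
E
```

```text
pics
{'t': np.float64(0.0), 'qpos': array([-1.307,  0.424,  1.631,  0.   ,  1.089, -0.019]), 'ee_pos': array([ 174.28 , -599.619,  221.885]), 'orientation': array([-3.109, -0.443,  0.   ]), 'ft_force': array([-0.068,  0.158, -0.126]), 'width': np.float64(87.743), 'grasp_force': np.float64(0.0)}
top [[0.01, 0.98, -0.21, 177.3], [-1.0, 0.01, -0.0, 105.05], [-0.0, 0.21, 0.98, 1691.49], [0.0, 0.0, 0.0, 1.0]] ['pixels', 'range_z', 'fx', 'fy', 'cx', 'cy', 'T', 'shot'] 468.3368900628749 251.7944980352913 186.6306478400714
module_0_centre 0.64 [262. 214.] dep [433.  75.  49.] z [437.  75.  24.]
finished_tray_floor 0.65 [177. 201.] dep [486. 384.   5.] z [486. 384.   5.]
tray_middle 0.69 [178. 264.] dep [256. 371.   5.] z [256. 370.   6.]
tray_handle 0.94 [289. 166.] dep [610. -24.  53.] z [611. -24.  50.]
pocket_0 0.55 [315. 166.] dep [ 601. -114.   81.] z [ 616. -121.   26.]
pocket_1 0.55 [315. 166.] dep [ 601. -114.   81.] z [ 616. -121.   26.]
pocket_2 0.55 [315. 166.] dep [ 601. -114.   81.] z [ 616. -121.   26.]
load_position 0.79 [267. 168.] dep [613.  54.   5.] z [613.  54.   6.]
load
[... 358 characters left out ...]
 0.]
jar 0.61 [161. 247.] dep [314. 423.  71.] z [319. 436.   0.]
swab_cup 0.78 [180. 263.] dep [263. 366.   6.] z [263. 367.   0.]
screwdriver 0.76 [218. 252.] dep [302. 231.   3.] z [302. 231.   0.]
tape_roll 0.61 [244. 231.] dep [377. 138.   1.] z [377. 138.   0.]
wrench 0.46 [270. 116.] dep [820.  43.   2.] z [821.  43.   0.]
wrench 0.26 [179. 199.] dep [494. 376.   4.] z [495. 377.   0.]
lens_case 0.94 [311. 118.] dep [ 798. -111.   35.] z [ 811. -115.    0.]
side [[-0.94, 0.2, -0.28, 187.72], [-0.34, -0.59, 0.74, 1047.2], [-0.02, 0.79, 0.62, 867.92], [0.0, 0.0, 0.0, 1.0]] ['pixels', 'range_z', 'fx', 'fy', 'cx', 'cy', 'T', 'shot'] 392.32429589978926 254.80124913027925 192.43331666859225
```

```bash
python3 - <<'E'
import cv2
a=cv2.imread('pics/top0.png')[90:300,120:420]
cv2.imwrite('pics/top0c.png',cv2.resize(a,None,fx=2.66,fy=2.66,interpolation=cv2.INTER_CUBIC))
E
```

```text
(no output)
```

View pics/top0c.png

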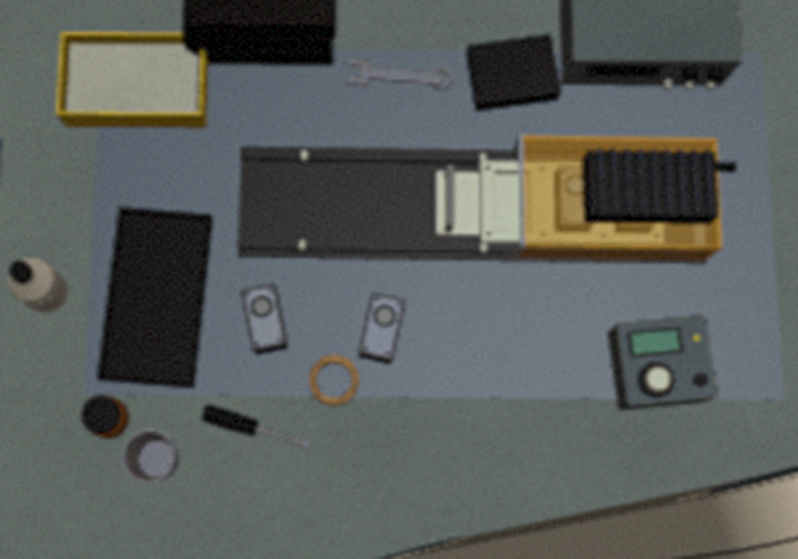

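View pics/side0.png

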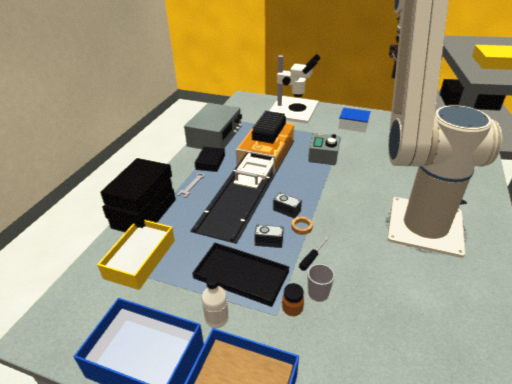

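The side and top pictures agree. There are two modules on the bench, at crop (265,320) and (382,325). The tray is partly out, with its handle at (450,200). The finished tray is at (155,295), the button at (657,378), and at least one finished module is under the hood at (573,195). I'm moving over the bed for a close look.

Emit:
play_rows --pt "22 33 10" --pt "22 33 10" --pt "22 33 10" --pt "22 33 10" --pt "22 33 10" --pt "22 33 10" --pt "22 33 10" --pt "22 33 10" --yaw '[-1, -1, -1, -1, -1, -1, -1, -1]' --gripper 0

```text
t: 1.72
ee_pos: [351.1, -334.4, 303.4]
orientation: [3.133, 0.223, 0.001]
ft_force: [1.2, -1.0, 0.5]
width: 87.6
grasp_force: 0.0
```

Emit:
play_rows --pt "22 33 10" --pt "22 33 10" --pt "22 33 10" --pt "22 33 10" --pt "22 33 10" --pt "22 33 10" --pt "22 33 10" --pt "22 33 10" --yaw '[-1, -1, -1, -1, -1, -1, -1, -1]'

```text
t: 2.38
ee_pos: [527.1, -70.2, 383.5]
orientation: [3.141, 0.004, 0.001]
ft_force: [0.1, -0.3, 0.9]
width: 87.8
grasp_force: 0.0
```

Emit:
play_rows --pt "0 20 0" --pt "0 20 0" --pt "0 0 0" --yaw '[0, 0, 0]'

```text
t: 2.63
ee_pos: [526.5, -29.2, 382.7]
orientation: [-3.141, -0.011, -0.0]
ft_force: [0.6, 0.8, 0.0]
width: 87.7
grasp_force: 0.0
```

```bash
python3 - <<'E'
from h import *
st()
p,T=shot('wrist','w1.png'); print(np.round(T,2).tolist(),np.round(p['hand_eye'],2).tolist(),p['fx'])
for nm,z in[('module_0_centre',24),('finished_0_centre',36),('finished_tray_floor',5),('tray_handle',50),('pocket_2',26),('load_position',6),('hood_mouth',6)]: find(p,T,nm,z)
E
```

```text
{'t': np.float64(2.633), 'qpos': array([-7.900e-02,  1.240e-01,  1.661e+00,  1.000e-03,  1.357e+00,
        1.485e+00]), 'ee_pos': array([526.548, -29.201, 382.726]), 'orientation': array([-3.141, -0.011, -0.   ]), 'ft_force': array([0.606, 0.809, 0.04 ]), 'width': np.float64(87.739), 'grasp_force': np.float64(0.0)}
[[0.01, 0.96, 0.29, 608.06], [-1.0, 0.01, 0.0, -28.45], [-0.0, -0.29, 0.96, 545.87], [0.0, 0.0, 0.0, 1.0]] [[-0.0, 0.96, 0.29, 81.52], [1.0, 0.0, 0.0, -0.35], [-0.0, 0.29, -0.96, -163.14], [0.0, 0.0, 0.0, 1.0]] 295.04838827362084
module_0_centre 0.84 [200. 196.] dep [447.  64.  51.] z [438.  69.  24.]
finished_tray_floor 0.94 [ 33. 166.] dep [489. 382.   6.] z [489. 383.   5.]
tray_handle 0.86 [246.  91.] dep [622. -16.  54.] z [622. -16.  50.]
pocket_2 0.92 [304.  92.] dep [ 623. -115.   13.] z [ 623. -113.   26.]
load_position 0.62 [205.  90.] dep [625.  55.   7.] z [625.  55.   6.]
```

View pics/w1.png

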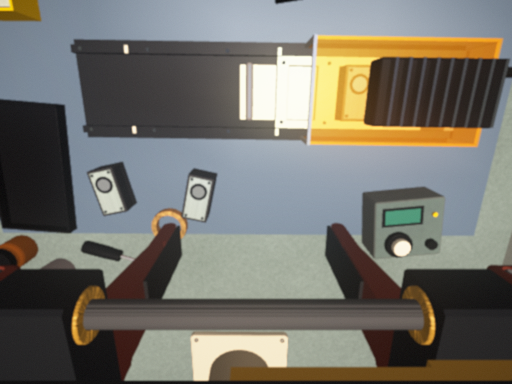

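The wrist view shows the handle bar at (250,91), load marks at (126,48) and (135,130), the hood mouth edge at column 312, and modules at (112,190) and (199,195). Next I'll measure the bed yaw, handle and modules from depth.

```bash
cat >> h.py <<'E'
def cloud(p,T):
    v,u=np.mgrid[0:384,0:512]; z=p['range_z']
    d=np.stack([(u-p['cx'])/p['fx'],-(v-p['cy'])/p['fy'],-np.ones(z.shape)],-1)
    P=(d*z[...,None])@T[:3,:3].T+T[:3,3]; P[z<=0]=np.nan; return P
def blobs(p,T,zlo,zhi,box,amin=60,show=True):
    """connected image regions with height in range, inside world box x0,x1,y0,y1 -> min area rects in world xy"""
    P=cloud(p,T); m=(P[...,2]>zlo)&(P[...,2]<zhi)&(P[...,0]>box[0])&(P[...,0]<box[1])&(P[...,1]>box[2])&(P[...,1]<box[3])
    m=cv2.morphologyEx(m.astype(np.uint8),cv2.MORPH_CLOSE,np.ones((3,3)))
    m=cv2.morphologyEx(m,cv2.MORPH_OPEN,np.ones((3,3)))
    n,L,S,C=cv2.connectedComponentsWithStats(m); out=[]
    for i in range(1,n):
        if S[i,4]<amin: continue
        c,_=cv2.findContours((L==i).astype(np.uint8),cv2.RETR_EXTERNAL,cv2.CHAIN_APPROX_NONE)
        z=np.nanmedian(P[...,2][L==i]); q=np.array([atz(p,T,x,z)[:2] for x in c[0][:,0]],np.float32)
        (cx,cy),(w,h),a=cv2.minAreaRect(q)
        if w<h: w,h,a=h,w,a+90   # a = direction of long side
        a=(a+90)%180-90
        out.append((cx,cy,w,h,a,z))
        if show: print('rect c=(%.1f,%.1f) %.0fx%.0f long at %.1fdeg z=%.1f px=%s n=%d'%(cx,cy,w,h,a,z,np.round(C[i]),S[i,4]))
    return out
E
python3 - <<'E'
from h import *
p,T=shot('wrist')
print('modules');blobs(p,T,40,58,(350,520,-60,260))
print('handle');blobs(p,T,42,62,(540,700,-60,40),20)
print('bed');blobs(p,T,3,30,(540,720,-60,300),300)
for uv,z in[((126,48),18),((135,130),18),((73,42),18),((88,136),18),((315,36),84),((308,145),84),((481,145),84),((500,38),84)]: print(uv,np.round(atz(p,T,uv,z),1))
p,T=shot('top')
print('top modules');blobs(p,T,40,58,(350,520,-60,260),20)
find(p,T,'tray_handle',50); blobs(p,T,42,62,(540,700,-60,40),5)
E
```

```text
modules
rect c=(453.1,225.1) 85x51 long at 12.0deg z=49.9 px=[106. 191.] n=1315
rect c=(441.7,68.7) 86x47 long at -12.4deg z=50.0 px=[196. 198.] n=1216
handle
rect c=(620.2,-22.4) 85x11 long at -0.5deg z=56.1 px=[246.  91.] n=441
bed
rect c=(630.0,118.0) 357x178 long at -89.9deg z=7.6 px=[168.  87.] n=19986
(126, 48) [689.2 174.4  18. ]
(135, 130) [557.8 174.9  18. ]
(73, 42) [697.9 259.1  18. ]
(88, 136) [547.2 259.3  18. ]
(315, 36) [ 694.9 -119.9   84. ]
(308, 145) [ 541.5 -118.7   84. ]
(481, 145) [ 541.9 -389.    84. ]
(500, 38) [ 692.8 -381.4   84. ]
top modules
rect c=(451.0,227.8) 84x46 long at 11.9deg z=48.4 px=[219. 209.] n=307
rect c=(439.5,70.1) 85x46 long at -12.0deg z=48.4 px=[263. 212.] n=306
tray_handle 0.57 [288. 164.] dep [428.  34. 758.] z [618. -19.  50.]
tray_handle 0.36 [365. 234.] dep [ 361. -280.   91.] z [ 366. -290.   50.]
```

Emit:
play_rows --pt "12 1 -32" --pt "12 1 -32" --pt "12 1 -32" --pt "12 1 -32" --pt "12 1 -32" --pt "12 1 -32" --pt "12 1 -32" --pt "12 1 -32" --yaw '[0, 0, 0, 0, 0, 0, 0, 0]' --gripper 0.4

```text
t: 3.85
ee_pos: [623.0, -24.3, 125.1]
orientation: [3.142, 0.005, 0.0]
ft_force: [0.8, -0.6, 0.0]
width: 52.9
grasp_force: 0.0
```

Emit:
play_rows --pt "0 0 0" --yaw '[0]'

```text
t: 3.93
ee_pos: [620.1, -24.1, 120.0]
orientation: [-3.141, -0.005, 0.014]
ft_force: [-1.7, -0.0, -0.4]
width: 52.7
grasp_force: 0.0
```

```bash
python3 - <<'E'
from h import *
st()
p,T=shot('wrist','w2.png'); find(p,T,'tray_handle',50); blobs(p,T,42,62,(540,700,-60,40),20)
E
```

```text
{'t': np.float64(3.933), 'qpos': array([-0.058,  0.548,  1.698,  0.   ,  0.905,  1.509]), 'ee_pos': array([620.117, -24.053, 120.045]), 'orientation': array([-3.141, -0.005,  0.014]), 'ft_force': array([-1.717, -0.008, -0.41 ]), 'width': np.float64(52.686), 'grasp_force': np.float64(0.0)}
tray_handle 0.83 [250. 200.] dep [624. -21.  57.] z [621. -21.  50.]
rect c=(622.6,-21.9) 87x11 long at -0.4deg z=56.2 px=[251. 198.] n=1428
```

Emit:
play_rows --pt "0 0 -15" --pt "0 0 -15" --pt "0 0 -15" --pt "0 0 -15" --pt "0 2 -15" --pt "0 0 -14" --pt "0 0 0" --yaw '[0, 0, 0, 0, 0, 0, 0]'

```text
t: 4.62
ee_pos: [621.7, -22.2, 37.5]
orientation: [-3.142, -0.005, 0.001]
ft_force: [-0.9, 0.1, 0.0]
width: 52.4
grasp_force: 0.0
```

Emit:
play_rows --pt "0 0 0" --pt "0 0 0" --pt "0 0 0" --pt "0 0 0" --pt "0 0 0" --pt "0 0 0" --yaw '[0, 0, 0, 0, 0, 0]' --gripper 1

```text
t: 5.12
ee_pos: [622.7, -22.2, 38.1]
orientation: [3.142, 0.006, 0.001]
ft_force: [0.3, -0.1, 0.9]
width: 16.5
grasp_force: 0.0
```

Emit:
play_rows --pt "0 0 -5" --pt "0 0 0" --pt "0 0 0" --yaw '[0, 0, 0]'

```text
t: 5.37
ee_pos: [624.1, -21.8, 33.9]
orientation: [-3.141, -0.005, -0.005]
ft_force: [0.4, 2.6, 9.2]
width: 10.8
grasp_force: 30.0
```

Emit:
play_rows --pt "0 3 0" --pt "0 8 0" --pt "0 12 0" --pt "0 15 0" --pt "0 15 0" --pt "0 15 0" --pt "0 15 0" --pt "0 15 0" --yaw '[0, 0, 0, 0, 0, 0, 0, 0]'

```text
t: 6.03
ee_pos: [623.9, 74.4, 34.0]
orientation: [3.139, 0.006, 0.004]
ft_force: [0.3, -11.8, 9.0]
width: 11.0
grasp_force: 30.0
```

Emit:
play_rows --pt "0 15 0" --pt "0 15 0" --pt "0 15 0" --pt "0 15 0" --pt "0 15 0" --pt "0 15 0" --pt "0 10 0" --pt "0 5 0" --yaw '[0, 0, 0, 0, 0, 0, 0, 0]'

```text
t: 6.7
ee_pos: [623.6, 180.2, 33.9]
orientation: [3.14, 0.008, 0.003]
ft_force: [0.5, -12.5, 11.3]
width: 10.9
grasp_force: 30.0
```

Emit:
play_rows --pt "0 0 0" --pt "0 0 0" --yaw '[0, 0]'

```text
t: 6.87
ee_pos: [623.7, 180.9, 33.9]
orientation: [3.142, 0.006, 0.004]
ft_force: [-1.0, -3.0, 9.3]
width: 11.4
grasp_force: 30.0
```

```bash
python3 - <<'E'
from h import *
st()
p,T=shot('wrist','w3.png')
for n,z in (('tray_handle',50),('pocket_0',26),('load_position',6),('finished_0_centre',36)): find(p,T,n,z)
E
```

```text
{'t': np.float64(6.867), 'qpos': array([ 2.640e-01,  7.000e-01,  1.662e+00, -1.000e-03,  7.770e-01,
        1.832e+00]), 'ee_pos': array([623.676, 180.855,  33.941]), 'orientation': array([3.142, 0.006, 0.004]), 'ft_force': array([-0.971, -3.02 ,  9.251]), 'width': np.float64(11.428), 'grasp_force': np.float64(29.989)}
tray_handle 0.68 [252. 257.] dep [625. 182.  57.] z [621. 182.  50.]
pocket_0 0.91 [393. 242.] dep [612.  85.  13.] z [619.  92.  26.]
```

View pics/w3.png

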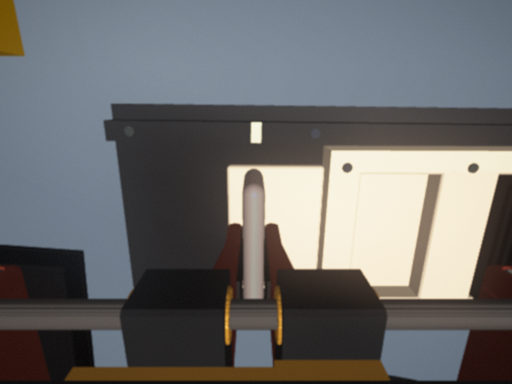

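The grip holds the handle and the load mark sits at (256,132). The tray end at column 325 still has to reach the mark.

```bash
python3 - <<'E'
from h import *
p,T=shot('wrist')
print(atz(p,T,(256,132),18),atz(p,T,(324,160),26), atz(p,T,(115,120),18))
E
```

```text
[687.16827764 179.62247145  18.        ] [671.86853212 139.62548531  26.        ] [693.88732519 263.103221    18.        ]
```

Emit:
play_rows --pt "0 4 0" --pt "0 8 0" --pt "0 10 0" --pt "0 10 0" --pt "0 6 0" --pt "0 3 0" --pt "0 0 0" --pt "0 0 0" --yaw '[0, 0, 0, 0, 0, 0, 0, 0]'

```text
t: 7.83
ee_pos: [623.8, 220.9, 33.9]
orientation: [3.14, 0.007, 0.004]
ft_force: [0.6, -7.7, 8.8]
width: 11.2
grasp_force: 30.0
```

```bash
python3 - <<'E'
from h import *
st()
p,T=shot('wrist','w4.png')
p,T=shot('top','t4.png')
a=cv2.imread('pics/w4.png')[60:330,250:512];b=cv2.imread('pics/t4.png')[125:205,200:330]
a=cv2.resize(a,None,fx=1.5,fy=1.5);b=cv2.resize(b,None,fx=3.0,fy=3.0)
c=np.zeros((max(a.shape[0],b.shape[0]),a.shape[1]+b.shape[1],3),np.uint8);c[:a.shape[0],:a.shape[1]]=a;c[:b.shape[0],a.shape[1]:]=b
cv2.imwrite('pics/c4.png',c); print(a.shape,b.shape)
E
```

```text
{'t': np.float64(7.833), 'qpos': array([ 0.323,  0.714,  1.631, -0.003,  0.794,  1.892]), 'ee_pos': array([623.812, 220.851,  33.928]), 'orientation': array([3.14 , 0.007, 0.004]), 'ft_force': array([ 0.606, -7.682,  8.833]), 'width': np.float64(11.205), 'grasp_force': np.float64(30.004)}
(405, 393, 3) (240, 390, 3)
```

View pics/c4.png

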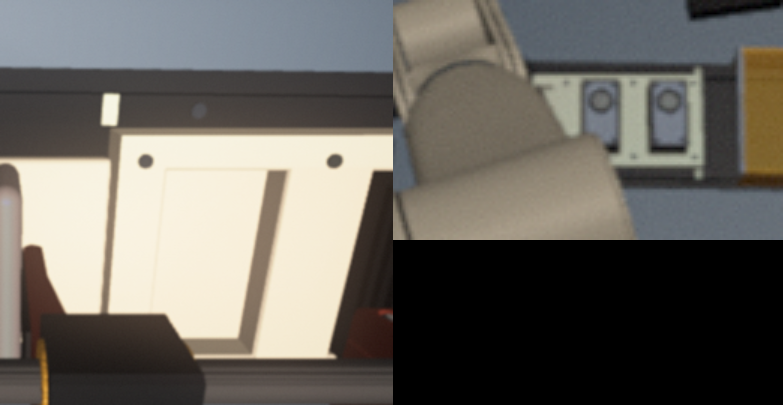

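The tray end lies about 1 mm short of the mark centre. The top view shows finished modules in pockets 0 and 1, with pocket 2 empty. I'll nudge it, release, rise and look.

Emit:
play_rows --pt "0 1 0" --pt "0 1 0" --pt "0 0 0" --yaw '[0, 0, 0]'

```text
t: 8.18
ee_pos: [623.8, 221.8, 33.9]
orientation: [3.139, 0.007, 0.003]
ft_force: [0.8, -11.1, 10.5]
width: 11.4
grasp_force: 30.0
```

Emit:
play_rows --pt "0 0 0" --pt "0 0 0" --pt "0 0 0" --pt "0 0 5" --pt "0 0 20" --pt "0 0 30" --pt "0 0 35" --pt "0 -10 35" --yaw '[0, 0, 0, 0, 0, 0, 0, 0]' --gripper 0.55

```text
t: 8.85
ee_pos: [621.7, 215.2, 158.5]
orientation: [-3.141, -0.008, 0.002]
ft_force: [1.7, -0.3, -0.4]
width: 39.6
grasp_force: 0.0
```

Emit:
play_rows --pt "0 -30 20" --pt "0 -30 20" --pt "0 -30 20" --pt "0 -30 10" --pt "0 -30 0" --pt "0 -20 0" --pt "0 -15 0" --pt "0 0 0" --yaw '[0, 0, 0, 0, 0, 0, 0, 0]' --gripper 0.2

```text
t: 9.52
ee_pos: [622.3, 26.7, 227.7]
orientation: [3.141, 0.002, -0.0]
ft_force: [0.4, 0.1, 0.2]
width: 69.9
grasp_force: 0.0
```

```bash
python3 - <<'E'
from h import *
st()
p,T=shot('wrist','w5.png')
find(p,T,'finished_0_centre',36);find(p,T,'pocket_0',26);find(p,T,'tray_handle',50)
blobs(p,T,53,70,(560,690,-100,170),200)
print('tray');blobs(p,T,22,33,(550,690,-120,190),400)
p,T=shot('top','t5.png')
print('top');blobs(p,T,53,70,(560,690,-100,170),30);blobs(p,T,18,35,(330,640,280,480),30)
blobs(p,T,40,58,(350,520,-60,280),20); blobs(p,T,42,62,(540,700,190,250),5);find(p,T,'tray_handle',50)
E
```

```text
{'t': np.float64(9.517), 'qpos': array([ 0.024,  0.415,  1.631, -0.   ,  1.097,  1.594]), 'ee_pos': array([622.269,  26.655, 227.737]), 'orientation': array([ 3.141e+00,  2.000e-03, -0.000e+00]), 'ft_force': array([0.368, 0.118, 0.156]), 'width': np.float64(69.931), 'grasp_force': np.float64(0.0)}
finished_0_centre 0.85 [299. 169.] dep [629. -25.  63.] z [623. -29.  36.]
finished_0_centre 0.45 [235.   7.] dep [806.  48.   8.] z [798.  46.  36.]
pocket_0 0.83 [167. 166.] dep [621. 139.  13.] z [624. 135.  26.]
tray_handle 0.91 [ 87. 170.] dep [626. 219.  57.] z [624. 223.  50.]
tray_handle 0.75 [232. 174.] dep [624.  52.  63.] z [621.  53.  50.]
tray_handle 0.54 [168. 168.] dep [619. 137.  13.] z [627. 127.  50.]
rect c=(622.2,51.2) 84x46 long at 0.0deg z=62.0 px=[232. 173.] n=2920
rect c=(622.3,-29.5) 84x47 long at 0.3deg z=61.9 px=[302. 173.] n=2936
tray
rect c=(621.3,51.5) 250x114 long at -89.7deg z=27.2 px=[227. 162.] n=8997
top
rect c=(450.7,227.7) 85x46 long at 11.9deg z=48.5 px=[219. 209.] n=306
rect c=(440.5,82.1) 86x32 long at 0.1deg z=48.4 px=[260. 213.] n=184
rect c=(618.3,220.4) 82x11 long at 1.1deg z=52.6 px=[221. 162.] n=82
tray_handle 0.72 [221. 163.] dep [619. 221.  51.] z [619. 221.  50.]
```

View pics/w5.png

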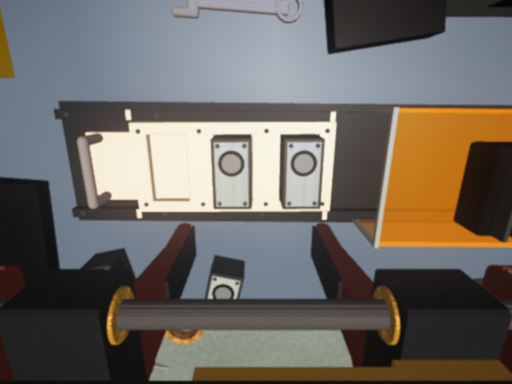

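Finished modules at (622,51) and (622,-29.5). The tray edges sit on the marks at (128,115) and (333,118). Picking the pocket 0 module.

Emit:
play_rows --pt "0 -14 -32" --pt "0 -14 -32" --pt "0 -14 -32" --pt "0 -14 -32" --pt "0 0 0" --yaw '[0, 0, 0, 0, 0]'

```text
t: 10.23
ee_pos: [618.2, -27.8, 93.5]
orientation: [-3.141, -0.005, 0.016]
ft_force: [-1.8, -0.0, -0.5]
width: 70.0
grasp_force: 0.0
```

Emit:
play_rows --pt "0 0 -17" --pt "0 0 -17" --pt "0 0 -15" --pt "0 0 -12" --pt "0 0 -7" --pt "0 0 0" --pt "0 0 0" --yaw '[0, 0, 0, 0, 0, 0, 0]'

```text
t: 10.82
ee_pos: [622.8, -26.7, 32.2]
orientation: [-3.142, -0.006, -0.001]
ft_force: [-0.3, 1.0, 0.9]
width: 70.3
grasp_force: 0.0
```

Emit:
play_rows --pt "0 0 0" --pt "0 0 0" --pt "0 0 0" --pt "0 0 0" --pt "0 0 0" --yaw '[0, 0, 0, 0, 0]' --gripper 1

```text
t: 11.23
ee_pos: [623.0, -28.0, 32.5]
orientation: [3.141, 0.006, 0.002]
ft_force: [-0.8, -4.5, 3.3]
width: 45.9
grasp_force: 30.0
```

Emit:
play_rows --pt "0 0 3" --pt "0 0 8" --pt "0 0 15" --pt "0 0 25" --pt "0 0 25" --pt "0 0 25" --pt "0 0 25" --pt "0 0 30" --yaw '[0, 0, 0, 0, 0, 0, 0, 0]'

```text
t: 11.9
ee_pos: [621.2, -26.5, 188.4]
orientation: [-3.141, -0.005, 0.004]
ft_force: [0.8, 0.2, -2.5]
width: 45.9
grasp_force: 30.0
```

Emit:
play_rows --pt "-15 35 6" --pt "-15 37 6" --pt "-15 37 6" --pt "-15 37 6" --pt "-15 37 6" --pt "-15 37 6" --pt "-15 37 6" --pt "-15 37 6" --yaw '[0, -1, -1, -1, -1, -1, -1, -1]'

```text
t: 12.57
ee_pos: [500.6, 268.7, 236.4]
orientation: [-3.135, 0.188, 0.001]
ft_force: [1.3, -0.2, -3.2]
width: 45.7
grasp_force: 30.0
```

Emit:
play_rows --pt "-9 30 0" --pt "-9 30 0" --pt "0 0 0" --pt "0 0 0" --yaw '[0, 0, 0, 0]'

```text
t: 12.9
ee_pos: [483.1, 328.3, 235.9]
orientation: [-3.136, 0.181, 0.001]
ft_force: [0.0, -0.7, -2.8]
width: 45.7
grasp_force: 30.0
```

```bash
python3 - <<'E'
from h import *
st()
p,T=shot('wrist','w6.png')
find(p,T,'finished_tray_floor',5);find(p,T,'solvent_bottle',0);find(p,T,'jar',0)
print('rim');blobs(p,T,18,34,(330,640,280,480),100)
p,T=shot('top')
blobs(p,T,18,34,(330,640,280,480),20)
P=cloud(p,T);print(np.nanmin(P[195:205,170:185,2]))
E
```

```text
{'t': np.float64(12.9), 'qpos': array([5.760e-01, 3.490e-01, 1.711e+00, 1.000e-03, 1.083e+00, 2.262e+00]), 'ee_pos': array([483.117, 328.294, 235.852]), 'orientation': array([-3.136e+00,  1.810e-01,  1.000e-03]), 'ft_force': array([ 0.034, -0.672, -2.76 ]), 'width': np.float64(45.668), 'grasp_force': np.float64(30.0)}
finished_tray_floor 0.6 [214. 165.] dep [487. 382.   7.] z [486. 383.   5.]
solvent_bottle 0.59 [108. 172.] dep [502. 503.  52.] z [493. 531.   0.]
rim
rect c=(484.4,379.5) 239x130 long at -4.4deg z=25.7 px=[197. 130.] n=1942
633.8628216791856
```

View pics/w6.png

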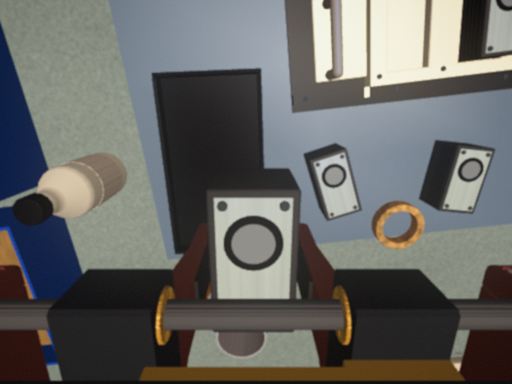

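The wrist view shows the finished tray, corners at (156,73), (261,70) and (178,253). The module is held square. Computing the tray's yaw and corners.

```bash
python3 - <<'E'
from h import *
p,T=shot('wrist'); st()
a,b,c=[atz(p,T,q,25)[:2] for q in((154,73),(262,69),(176,253))]
print(a,b,c,np.linalg.norm(a-b),np.linalg.norm(a-c))
print(np.degrees(np.arctan2(*(a-c)[::-1])),np.degrees(np.arctan2(*(b-a)[::-1]))+90)
u=(a-c)/np.linalg.norm(a-c); print('centre',(a+b)/2-120*u, u)
E
```

```text
{'t': np.float64(13.2), 'qpos': array([0.571, 0.349, 1.711, 0.   , 1.082, 2.262]), 'ee_pos': array([484.761, 325.738, 235.688]), 'orientation': array([ 3.136, -0.189, -0.   ]), 'ft_force': array([-0.129, -0.13 , -2.339]), 'width': np.float64(45.626), 'grasp_force': np.float64(3.0)}
[610.31249349 428.5677195 ] [599.3360848  301.55709538] [373.54743096 449.47275261] 127.48403895064276 237.6861696551366
-5.045812359415968 -4.939296997159147
centre [485.28932611 375.61667729] [ 0.99612469 -0.08795225]
```

Emit:
play_rows --pt "0 0 0" --pt "0 0 0" --pt "0 0 0" --yaw '[0, 0, 0]'

```text
t: 13.45
ee_pos: [484.6, 326.4, 235.7]
orientation: [3.136, -0.187, -0.0]
ft_force: [0.8, 0.1, -2.5]
width: 45.8
grasp_force: 30.0
```

```bash
python3 - <<'E'
from h import *
st()
p,T=shot('wrist','w7.png'); a=cv2.imread('pics/w6.png');b=cv2.imread('pics/w7.png');cv2.imwrite('pics/c7.png',np.hstack([a[:,130:400],b[:,130:400]]))
P=cloud(p,T); print(np.nanmedian(P[200:235,220:285],axis=(0,1)),np.nanmedian(P[275:290,220:285],axis=(0,1)))
E
```

```text
{'t': np.float64(13.45), 'qpos': array([0.572, 0.349, 1.711, 0.   , 1.082, 2.263]), 'ee_pos': array([484.612, 326.415, 235.664]), 'orientation': array([ 3.136, -0.187, -0.   ]), 'ft_force': array([ 0.787,  0.121, -2.549]), 'width': np.float64(45.797), 'grasp_force': np.float64(30.0)}
[511.77653361 324.14963589 265.37311499] [475.40460096 328.54850967 265.02059106]
```

View pics/c7.png

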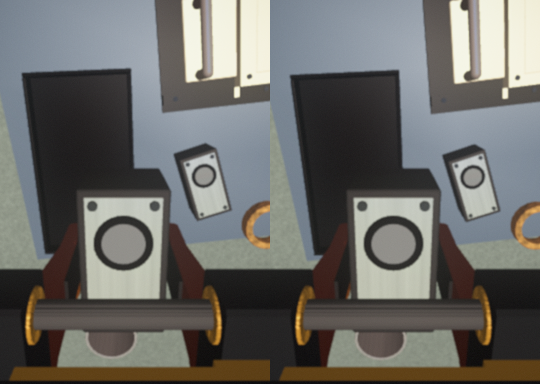

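Unchanged in both views: the momentary slackening caused no slip. Placing it in the far slot of the black tray.

Emit:
play_rows --pt "14 12 -20" --pt "14 12 -20" --pt "14 12 -20" --pt "14 12 -20" --pt "0 0 -25" --pt "0 0 -25" --pt "0 0 -25" --pt "0 0 -25" --yaw '[0.5, 0.5, 0.5, 0.5, 0, 0, 0, 0]'

```text
t: 14.17
ee_pos: [540.5, 374.9, 54.4]
orientation: [-3.139, 0.131, -0.0]
ft_force: [0.3, -0.6, -1.1]
width: 45.9
grasp_force: 30.0
```

Emit:
play_rows --pt "0 0 -12" --pt "0 0 -9" --pt "0 0 -5" --pt "0 0 -3" --pt "0 0 0" --pt "0 0 0" --yaw '[0, 0, 0, 0, 0, 0]'

```text
t: 14.67
ee_pos: [541.1, 375.3, 27.8]
orientation: [-3.138, 0.131, -0.002]
ft_force: [-0.4, 0.0, -1.7]
width: 45.6
grasp_force: 30.0
```

```bash
python3 - <<'E'
from h import *
st()
E
```

```text
{'t': np.float64(14.667), 'qpos': array([ 0.588,  0.719,  1.64 , -0.   ,  0.781,  2.243]), 'ee_pos': array([541.106, 375.304,  27.793]), 'orientation': array([-3.138e+00,  1.310e-01, -2.000e-03]), 'ft_force': array([-0.353,  0.005, -1.679]), 'width': np.float64(45.612), 'grasp_force': np.float64(30.0)}
```

Emit:
play_rows --pt "0 0 -1" --pt "0 0 -1" --pt "0 0 0" --yaw '[0, 0, 0]'

```text
t: 14.92
ee_pos: [541.1, 375.3, 25.6]
orientation: [-3.138, 0.131, -0.002]
ft_force: [0.0, 0.0, 0.3]
width: 46.1
grasp_force: 30.0
```

Emit:
play_rows --pt "0 0 0" --pt "0 0 0" --pt "0 0 0" --pt "0 0 8" --pt "0 0 20" --pt "0 0 25" --pt "0 0 30" --pt "0 0 35" --yaw '[0, 0, 0, 0, 0, 0, 0, 0]' --gripper 0.25

```text
t: 15.58
ee_pos: [539.5, 374.2, 143.1]
orientation: [3.137, -0.131, -0.003]
ft_force: [0.7, -0.1, -0.4]
width: 66.2
grasp_force: 0.0
```

Emit:
play_rows --pt "9 -36 0" --pt "9 -36 0" --pt "9 -36 0" --pt "9 -36 0" --pt "9 -36 0" --pt "9 -36 0" --pt "9 -36 0" --pt "9 -36 0" --yaw '[1, 1, 1, 1, 0.8, 0, 0, 0]'

```text
t: 16.25
ee_pos: [612.6, 85.1, 143.4]
orientation: [-3.142, -0.0, -0.001]
ft_force: [0.3, 0.1, 0.2]
width: 65.7
grasp_force: 0.0
```

Emit:
play_rows --pt "8 -32 0" --pt "0 -4 0" --pt "0 0 0" --pt "0 0 0" --yaw '[0, 0, 0, 0]'

```text
t: 16.58
ee_pos: [620.2, 51.1, 143.0]
orientation: [-3.141, 0.001, 0.0]
ft_force: [-0.3, 0.2, 0.0]
width: 65.7
grasp_force: 0.0
```

```bash
python3 - <<'E'
from h import *
st()
p,T=shot('wrist')
blobs(p,T,53,70,(560,690,-100,170),200); blobs(p,T,42,62,(440,620,300,450),200)
p,T=shot('top','t8.png');blobs(p,T,42,62,(400,620,300,450),20)
E
```

```text
{'t': np.float64(16.583), 'qpos': array([0.063, 0.515, 1.69 , 0.   , 0.937, 1.634]), 'ee_pos': array([620.229,  51.072, 142.976]), 'orientation': array([-3.141e+00,  1.000e-03,  0.000e+00]), 'ft_force': array([-0.268,  0.221,  0.021]), 'width': np.float64(65.704), 'grasp_force': np.float64(0.0)}
rect c=(622.1,53.5) 84x46 long at -0.0deg z=61.9 px=[251. 193.] n=4881
rect c=(538.0,373.5) 86x48 long at -4.1deg z=53.2 px=[178. 184.] n=318
```

Emit:
play_rows --pt "2 1 -25" --pt "0 0 -25" --pt "0 0 -22" --pt "0 0 -18" --pt "0 0 -13" --pt "0 0 -8" --pt "0 0 0" --pt "0 0 0" --yaw '[0, 0, 0, 0, 0, 0, 0, 0]'

```text
t: 17.35
ee_pos: [622.6, 52.5, 31.9]
orientation: [-3.142, -0.001, -0.0]
ft_force: [1.0, 0.0, -0.1]
width: 65.8
grasp_force: 0.0
```

Emit:
play_rows --pt "0 0 0" --pt "0 0 0" --pt "0 0 0" --pt "0 0 0" --pt "0 0 0" --yaw '[0, 0, 0, 0, 0]' --gripper 1

```text
t: 17.77
ee_pos: [623.1, 52.2, 32.7]
orientation: [-3.141, 0.0, -0.003]
ft_force: [-1.2, 1.9, 6.5]
width: 46.0
grasp_force: 30.0
```

Emit:
play_rows --pt "0 0 3" --pt "0 0 8" --pt "0 0 15" --pt "0 0 25" --pt "0 0 25" --pt "0 0 25" --pt "0 0 25" --pt "0 0 0" --yaw '[0, 0, 0, 0, 0, 0, 0, 0]'

```text
t: 18.43
ee_pos: [625.2, 51.7, 163.0]
orientation: [-3.142, 0.0, -0.012]
ft_force: [1.2, -0.2, -2.3]
width: 45.8
grasp_force: 30.0
```

Emit:
play_rows --pt "-19 33 0" --pt "-19 33 0" --pt "-19 33 0" --pt "-19 33 0" --pt "-19 33 0" --pt "-19 33 0" --pt "-19 33 0" --pt "-19 33 0" --yaw '[-0.8, -0.8, -0.8, -0.8, -0.8, -0.8, 0, 0]'

```text
t: 19.1
ee_pos: [468.7, 316.5, 156.8]
orientation: [3.138, -0.132, -0.002]
ft_force: [1.4, -0.4, -2.0]
width: 45.7
grasp_force: 30.0
```

Emit:
play_rows --pt "-19 33 0" --pt "-20 36 0" --pt "0 0 -25" --pt "0 0 -25" --pt "0 0 -25" --pt "0 0 -20" --pt "0 0 -10" --pt "0 0 0" --yaw '[0, 0, 0, 0, 0, 0, 0, 0]'

```text
t: 19.77
ee_pos: [429.7, 383.2, 49.8]
orientation: [3.135, -0.131, -0.006]
ft_force: [-0.8, -0.6, -2.2]
width: 45.8
grasp_force: 30.0
```

```bash
python3 - <<'E'
from h import *
st()
E
```

```text
{'t': np.float64(19.767), 'qpos': array([ 0.708,  0.601,  1.827, -0.   ,  0.719,  2.362]), 'ee_pos': array([429.657, 383.152,  49.804]), 'orientation': array([ 3.135, -0.131, -0.006]), 'ft_force': array([-0.82 , -0.559, -2.191]), 'width': np.float64(45.83), 'grasp_force': np.float64(29.999)}
```

Emit:
play_rows --pt "0 1 -12" --pt "0 0 -7" --pt "0 0 -4" --pt "0 0 0" --pt "0 0 0" --yaw '[0, 0, 0, 0, 0]'

```text
t: 20.18
ee_pos: [431.6, 385.9, 29.9]
orientation: [-3.139, 0.132, -0.0]
ft_force: [-0.5, -0.6, -2.6]
width: 45.8
grasp_force: 30.0
```

Emit:
play_rows --pt "0 0 -2" --pt "0 0 -2" --pt "0 0 -1" --pt "0 0 0" --yaw '[0, 0, 0, 0]'

```text
t: 20.52
ee_pos: [431.8, 386.2, 25.7]
orientation: [-3.138, 0.131, -0.001]
ft_force: [-2.1, -1.4, 6.4]
width: 45.8
grasp_force: 30.0
```

Emit:
play_rows --pt "0 0 0" --pt "0 0 0" --pt "0 0 0" --pt "0 0 8" --pt "0 0 25" --pt "0 0 30" --pt "0 0 35" --pt "0 0 35" --yaw '[0, 0, 0, 0, 0, 0, 0, 0]' --gripper 0.25

```text
t: 21.18
ee_pos: [431.0, 385.5, 159.2]
orientation: [3.138, -0.131, -0.001]
ft_force: [0.5, -0.7, -0.9]
width: 65.9
grasp_force: 0.0
```

Emit:
play_rows --pt "0 -35 10" --pt "0 -35 10" --pt "0 -35 10" --pt "0 -35 10" --pt "0 -15 5" --pt "0 0 0" --pt "0 0 0" --yaw '[2, 2, 2, 2, 2, 2, 2]'

```text
t: 21.77
ee_pos: [431.7, 229.7, 203.9]
orientation: [-3.131, -0.251, -0.002]
ft_force: [0.4, 0.8, -0.4]
width: 65.9
grasp_force: 0.0
```

```bash
python3 - <<'E'
from h import *
st()
p,T=shot('wrist','w9.png')
blobs(p,T,40,58,(350,540,-60,300),200); blobs(p,T,44,62,(380,620,310,450),200)
p,T=shot('top','t9.png');blobs(p,T,44,62,(380,620,310,450),20);blobs(p,T,40,58,(350,540,-60,300),20);blobs(p,T,18,35,(550,690,-120,190),30)
E
```

```text
{'t': np.float64(21.767), 'qpos': array([ 0.465,  0.249,  1.942, -0.   ,  0.95 ,  1.875]), 'ee_pos': array([431.689, 229.739, 203.883]), 'orientation': array([-3.131e+00, -2.510e-01, -2.000e-03]), 'ft_force': array([ 0.426,  0.824, -0.361]), 'width': np.float64(65.934), 'grasp_force': np.float64(0.0)}
rect c=(452.5,228.7) 84x46 long at 12.3deg z=49.9 px=[257. 158.] n=3220
rect c=(441.2,73.3) 83x50 long at -12.5deg z=49.9 px=[393. 189.] n=3176
rect c=(539.9,372.7) 84x49 long at -4.8deg z=54.8 px=[125.  47.] n=4768
rect c=(430.6,383.5) 85x49 long at -4.9deg z=54.9 px=[111. 156.] n=3606
rect c=(539.0,373.0) 84x49 long at -3.8deg z=53.3 px=[177. 183.] n=196
rect c=(428.6,384.5) 84x48 long at -3.4deg z=53.5 px=[174. 215.] n=319
rect c=(439.3,70.0) 85x46 long at -12.1deg z=48.9 px=[263. 212.] n=307
rect c=(620.0,48.3) 277x137 long at -89.6deg z=23.3 px=[268. 165.] n=1763
```

View pics/w9.png

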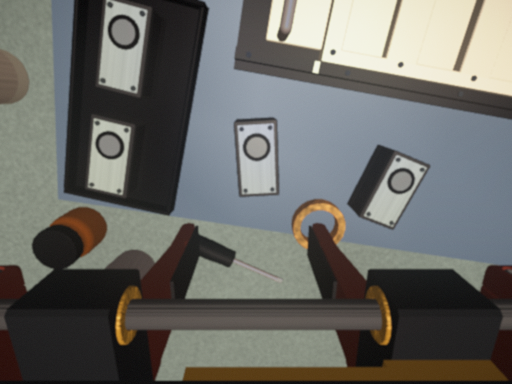

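Both finished modules stand upright in the black tray at (124,45) and (108,155). The bench modules are at (256,157) and (397,187). Picking the (452,228.7) module.

Emit:
play_rows --pt "5 0 -26" --pt "5 0 -26" --pt "5 -1 -26" --pt "5 0 -26" --pt "0 0 0" --yaw '[1, 1, 1, 0, 0]' --gripper 0.2

```text
t: 22.28
ee_pos: [449.4, 228.9, 94.9]
orientation: [3.122, 0.332, -0.01]
ft_force: [-0.6, 0.6, 0.4]
width: 70.6
grasp_force: 0.0
```

Emit:
play_rows --pt "0 0 -22" --pt "0 0 -22" --pt "0 0 -18" --pt "0 0 -12" --pt "0 0 -6" --pt "0 0 0" --pt "0 0 0" --yaw '[0, 0, 0, 0, 0, 0, 0]'

```text
t: 22.87
ee_pos: [451.8, 230.1, 19.4]
orientation: [-3.124, -0.334, -0.001]
ft_force: [0.7, 0.0, 0.5]
width: 70.1
grasp_force: 0.0
```

Emit:
play_rows --pt "0 0 0" --pt "0 0 0" --pt "0 0 0" --pt "0 0 0" --pt "0 0 0" --yaw '[0, 0, 0, 0, 0]' --gripper 1

```text
t: 23.28
ee_pos: [451.8, 230.0, 19.2]
orientation: [-3.124, -0.334, -0.001]
ft_force: [-0.9, -1.0, 4.7]
width: 46.3
grasp_force: 30.0
```

Emit:
play_rows --pt "0 0 5" --pt "0 0 15" --pt "0 0 25" --pt "0 0 30" --pt "0 0 35" --pt "0 0 10" --yaw '[0, 0, 0, 0, 0, 0]'

```text
t: 23.78
ee_pos: [453.3, 230.8, 142.9]
orientation: [-3.122, -0.334, -0.008]
ft_force: [0.3, 0.1, -1.9]
width: 45.8
grasp_force: 30.0
```

Emit:
play_rows --pt "11 -32 0" --pt "11 -32 0" --pt "11 -32 0" --pt "11 -32 0" --pt "11 -32 0" --pt "11 -32 0" --pt "11 -32 0" --pt "11 -32 0" --yaw '[-1.5, -1.5, -1.5, -1.5, -1.5, -1.5, -1.5, -1.5]'

```text
t: 24.45
ee_pos: [539.1, -27.8, 138.0]
orientation: [-3.141, -0.003, 0.002]
ft_force: [0.6, 0.6, -2.1]
width: 45.9
grasp_force: 30.0
```

Emit:
play_rows --pt "0 -2 0" --pt "0 0 0" --pt "0 0 0" --yaw '[0, 0, 0]'

```text
t: 24.7
ee_pos: [538.5, -27.9, 138.0]
orientation: [-3.141, -0.005, 0.003]
ft_force: [-0.1, 0.2, -2.2]
width: 46.0
grasp_force: 30.0
```

```bash
python3 - <<'E'
from h import *
st()
p,T=shot('wrist','w10.png')
find(p,T,'pocket_0',26)
print('pocket');blobs(p,T,9,18,(560,690,-110,180),200)
print('held');blobs(p,T,160,190,(430,640,-110,100),200)
print('tray top');blobs(p,T,23,34,(550,690,-160,240),400)
E
```

```text
{'t': np.float64(24.7), 'qpos': array([-0.074,  0.417,  1.879,  0.   ,  0.847,  1.494]), 'ee_pos': array([538.49 , -27.938, 138.004]), 'orientation': array([-3.141e+00, -5.000e-03,  3.000e-03]), 'ft_force': array([-0.087,  0.249, -2.228]), 'width': np.float64(46.026), 'grasp_force': np.float64(30.0)}
pocket_0 0.97 [70. 99.] dep [620. 143.  14.] z [620. 136.  26.]
pocket_0 0.81 [163. 101.] dep [619.  56.  14.] z [619.  53.  26.]
pocket_0 0.77 [253. 101.] dep [619. -27.  13.] z [620. -27.  26.]
pocket
rect c=(620.5,139.7) 87x45 long at -0.3deg z=13.3 px=[73. 96.] n=4770
rect c=(620.5,55.0) 87x47 long at -0.2deg z=13.3 px=[165.  97.] n=4968
rect c=(619.9,-29.3) 87x49 long at -0.2deg z=13.3 px=[255.  98.] n=5171
held
rect c=(551.6,-27.5) 81x63 long at -89.8deg z=168.8 px=[253. 244.] n=12538
rect c=(498.1,-27.9) 44x1 long at -89.8deg z=167.9 px=[254. 331.] n=240
tray top
rect c=(620.2,52.7) 250x114 long at 89.7deg z=27.2 px=[160.  92.] n=22540
```

View pics/w10.png

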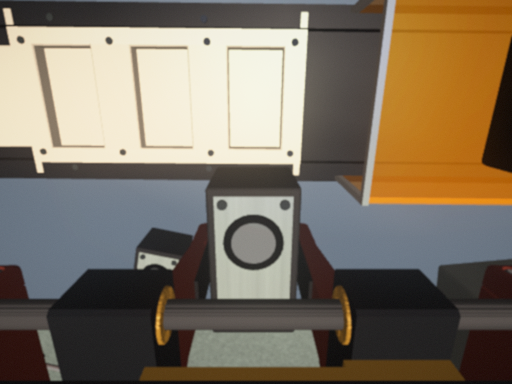

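The empty pockets show at (73,96), (165,97) and (255,98), and the held module is square. Comparing its in-hand position with the earlier grasp, whose seated TCP is known.

```bash
python3 - <<'E'
from h import *
a=cv2.cvtColor(cv2.imread('pics/w6.png'),cv2.COLOR_BGR2GRAY).astype(np.float32);b=cv2.cvtColor(cv2.imread('pics/w10.png'),cv2.COLOR_BGR2GRAY).astype(np.float32)
for r in((188,298,214,294),(200,285,225,285)):
    A=a[r[0]:r[1],r[2]:r[3]];B=b[r[0]:r[1],r[2]:r[3]]
    print(cv2.phaseCorrelate(cv2.Laplacian(A,cv2.CV_32F,ksize=3),cv2.Laplacian(B,cv2.CV_32F,ksize=3),cv2.createHanningWindow(A.shape[::-1],cv2.CV_32F)))
# held top face front edge / plate in both, via depth
p,T=shot('wrist','w11.png'); P=cloud(p,T)
print(np.nanmedian(P[215:235,225:280],axis=(0,1)))
m=(P[...,2]>160)&(P[...,2]<175); m[:, :205]=0;m[:,305:]=0
for c in(225,250,275):
    r=np.where(m[:,c])[0].min(); print(c,r,atz(p,T,(c,r),166)[:2])
E
```

```text
((-0.12174967984712026, -0.7456129785325629), 0.8793577945232391)
((0.05284006953066722, -0.7403185269661066), 0.8966788298995406)
[562.72425255 -26.09731552 169.69282805]
225 184 [582.00733178 -13.1566233 ]
250 184 [582.06032646 -25.06443875]
275 185 [581.61805875 -36.98477688]
```

Emit:
play_rows --pt "20 -0.5 0" --pt "20 -0.5 0" --pt "20 0 0" --pt "14 0 -10" --pt "10 0 -20" --pt "0 0 -25" --pt "0 0 -20" --pt "0 0 -10" --yaw '[-0.4, 0, 0, 0, 0, 0, 0, 0]'

```text
t: 25.52
ee_pos: [621.6, -27.6, 51.0]
orientation: [-3.141, 0.002, 0.006]
ft_force: [-0.2, -0.3, -2.1]
width: 45.8
grasp_force: 30.0
```

Emit:
play_rows --pt "0 0 0" --pt "0 0 0" --pt "0 0 0" --yaw '[0, 0, 0]'

```text
t: 25.77
ee_pos: [624.2, -28.8, 54.9]
orientation: [3.142, -0.004, 0.003]
ft_force: [-0.3, -0.5, -1.5]
width: 46.1
grasp_force: 30.0
```

```bash
python3 - <<'E'
from h import *
st(); p,T=shot('wrist','w12.png')
E
```

```text
{'t': np.float64(25.767), 'qpos': array([-0.065,  0.643,  1.717,  0.   ,  0.78 ,  1.508]), 'ee_pos': array([624.222, -28.768,  54.876]), 'orientation': array([ 3.142e+00, -4.000e-03,  3.000e-03]), 'ft_force': array([-0.262, -0.514, -1.476]), 'width': np.float64(46.082), 'grasp_force': np.float64(30.0)}
```

View pics/w12.png

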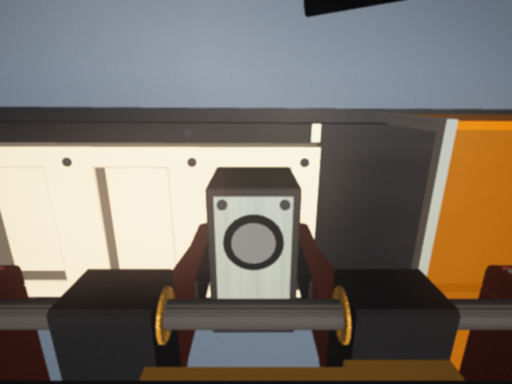

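Emit:
play_rows --pt "0 0 0" --pt "0 0 0" --pt "0 0 0" --pt "0 0 0" --yaw '[0, 0, 0, 0]'

```text
t: 26.15
ee_pos: [623.7, -29.2, 54.2]
orientation: [3.142, -0.006, 0.001]
ft_force: [0.2, -0.0, -2.6]
width: 46.0
grasp_force: 30.0
```

Emit:
play_rows --pt "0 0 -6" --pt "0 0 0" --pt "0 0 0" --pt "0 0 0" --yaw '[0, 0, 0, 0]'

```text
t: 26.48
ee_pos: [623.2, -29.2, 47.4]
orientation: [-3.142, 0.005, 0.001]
ft_force: [0.6, -0.4, -1.9]
width: 45.7
grasp_force: 30.0
```

Emit:
play_rows --pt "-0.7 0 0" --pt "0 0 -2" --pt "0 0 -2" --pt "0 0 -2" --pt "0 0 0" --pt "0 0 0" --yaw '[0, 0, 0, 0, 0, 0]'

```text
t: 26.98
ee_pos: [622.0, -29.2, 42.4]
orientation: [-3.142, 0.005, 0.002]
ft_force: [-4.2, 0.0, 8.8]
width: 46.0
grasp_force: 30.0
```

Emit:
play_rows --pt "-0.6 0 0" --pt "-0.6 0 0" --pt "0 0 -1" --pt "0 0 0" --pt "0 0 0" --yaw '[0, 0, 0, 0, 0]'

```text
t: 27.4
ee_pos: [621.6, -29.2, 41.5]
orientation: [3.142, -0.005, 0.0]
ft_force: [-3.4, 0.3, 9.8]
width: 45.5
grasp_force: 30.0
```

Emit:
play_rows --pt "-0.7 0 0" --pt "-0.5 0 0" --pt "0 0 -1" --pt "0 0 -1" --pt "0 0 0" --yaw '[0, 0, 0, 0, 0]'

```text
t: 27.82
ee_pos: [620.5, -29.2, 39.4]
orientation: [3.142, -0.005, 0.001]
ft_force: [-4.9, -0.8, 8.8]
width: 45.6
grasp_force: 30.0
```

Emit:
play_rows --pt "-0.8 0 -1" --pt "0 0 -1" --pt "0 0 -1" --pt "0 0 -1" --pt "0 0 0" --yaw '[0, 0, 0, 0, 0]'

```text
t: 28.23
ee_pos: [619.1, -29.2, 35.9]
orientation: [-3.142, 0.005, 0.002]
ft_force: [-7.0, 0.1, 16.1]
width: 46.1
grasp_force: 30.0
```

Emit:
play_rows --pt "-0.6 0 0" --pt "0 0 0" --pt "0 0 0" --yaw '[0, 0, 0]'

```text
t: 28.48
ee_pos: [619.0, -29.2, 35.9]
orientation: [3.142, -0.005, 0.001]
ft_force: [-4.1, 0.1, 14.1]
width: 45.8
grasp_force: 30.0
```

```bash
python3 - <<'E'
from h import *
st(); p,T=shot('wrist','w13.png')
b=cv2.cvtColor(cv2.imread('pics/w13.png'),cv2.COLOR_BGR2GRAY).astype(np.float32);a=cv2.cvtColor(cv2.imread('pics/w12.png'),cv2.COLOR_BGR2GRAY).astype(np.float32)
r=(188,298,214,294);A=a[r[0]:r[1],r[2]:r[3]];B=b[r[0]:r[1],r[2]:r[3]]
print(cv2.phaseCorrelate(cv2.Laplacian(A,cv2.CV_32F,ksize=3),cv2.Laplacian(B,cv2.CV_32F,ksize=3),cv2.createHanningWindow(A.shape[::-1],cv2.CV_32F)))
P=cloud(p,T)
for r in(200,210,225,240,270,290): print(r,np.nanmedian(P[r-3:r+4,225:280],axis=(0,1)))
E
```

```text
{'t': np.float64(28.483), 'qpos': array([-0.066,  0.667,  1.731, -0.   ,  0.743,  1.508]), 'ee_pos': array([619.045, -29.176,  35.945]), 'orientation': array([ 3.142e+00, -5.000e-03,  1.000e-03]), 'ft_force': array([-4.123,  0.132, 14.128]), 'width': np.float64(45.797), 'grasp_force': np.float64(30.002)}
((0.08493088105520741, 13.101544703304171), 0.5152317833900452)
200 [657.21695055 -28.46628549  71.87908462]
210 [653.1864488  -28.45214016  74.23630654]
225 [645.58199392 -28.41439277  73.40481806]
240 [637.74142927 -28.38215908  73.12887462]
270 [619.66271671 -28.28041819  69.88642496]
290 [605.54018042 -28.19832606  66.47647174]
```

View pics/w13.png

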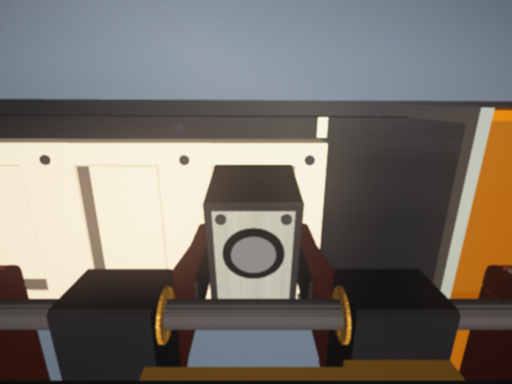

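The module has pivoted in the grip. Its +x edge rides on the pocket rim while the -x end is down, so I'm too far +x. Lifting a little, shifting -x and re-seating.

Emit:
play_rows --pt "0 0 2" --pt "0 0 2" --pt "-1.5 0 0" --pt "-1.5 0 0" --pt "-1 0 0" --pt "0 0 0" --pt "0 0 0" --yaw '[0, 0, 0, 0, 0, 0, 0]'

```text
t: 29.12
ee_pos: [615.2, -29.1, 38.6]
orientation: [3.142, -0.005, 0.001]
ft_force: [2.7, 0.7, -2.8]
width: 46.2
grasp_force: 30.0
```

```bash
cat >> h.py <<'E'
def held(p,T):
    P=cloud(p,T); Q=P[208:295,228:278].reshape(-1,3); Q=Q[~np.isnan(Q).any(1)]
    A=np.c_[Q[:,0],np.ones(len(Q))]; s=np.linalg.lstsq(A,Q[:,2],rcond=None)[0]; 
    r=Q[:,2]-A@s; k=abs(r)<4; s=np.linalg.lstsq(A[k],Q[k,2],rcond=None)[0]
    print('tilt deg (+x up)',np.degrees(np.arctan(s[0])),'z at x ends',Q[:,0].min(),Q[:,0].max(),s[0]*Q[:,0].min()+s[1],s[0]*Q[:,0].max()+s[1])
E
python3 - <<'E'
from h import *
st(); p,T=shot('wrist','w14.png'); held(p,T)
E
```

```text
{'t': np.float64(29.117), 'qpos': array([-0.067,  0.659,  1.74 ,  0.   ,  0.743,  1.508]), 'ee_pos': array([615.196, -29.136,  38.576]), 'orientation': array([ 3.142e+00, -5.000e-03,  1.000e-03]), 'ft_force': array([ 2.731,  0.709, -2.769]), 'width': np.float64(46.213), 'grasp_force': np.float64(30.0)}
tilt deg (+x up) 9.49123465236129 z at x ends 597.7572686785484 650.7913360157524 69.10128975821884 77.96780859372942
```

Emit:
play_rows --pt "-0.7 0 0" --pt "0 0 -1.5" --pt "0 0 -1.5" --pt "0 0 0" --yaw '[0, 0, 0, 0]'

```text
t: 29.5
ee_pos: [615.5, -29.3, 36.2]
orientation: [3.141, -0.005, 0.004]
ft_force: [4.9, -0.6, -0.2]
width: 46.0
grasp_force: 30.0
```

```bash
python3 - <<'E'
from h import *
st(); p,T=shot('wrist','w15.png'); held(p,T)
E
```

```text
{'t': np.float64(29.5), 'qpos': array([-0.067,  0.662,  1.741,  0.   ,  0.736,  1.507]), 'ee_pos': array([615.546, -29.262,  36.157]), 'orientation': array([ 3.141, -0.005,  0.004]), 'ft_force': array([ 4.95 , -0.581, -0.156]), 'width': np.float64(45.96), 'grasp_force': np.float64(30.0)}
tilt deg (+x up) 9.655300779211695 z at x ends 598.2476366502004 651.0995161104362 66.66673786207042 75.6584436627325
```

Emit:
play_rows --pt "1 0 -1" --pt "0 0 0" --pt "0 0 0" --pt "0 0 0" --pt "0 0 0" --yaw '[0, 0, 0, 0, 0]' --gripper 0.25

```text
t: 29.97
ee_pos: [614.6, -29.1, 34.4]
orientation: [-3.142, 0.005, 0.002]
ft_force: [-0.0, 0.1, -0.4]
width: 65.7
grasp_force: 0.0
```

Emit:
play_rows --pt "0 0 5" --pt "0 0 15" --pt "0 0 25" --pt "0 0 30" --pt "0 0 30" --pt "0 0 0" --pt "0 0 0" --yaw '[0, 0, 0, 0, 0, 0, 0]'

```text
t: 30.55
ee_pos: [616.5, -29.2, 141.9]
orientation: [3.141, -0.005, 0.007]
ft_force: [0.2, 0.6, -0.5]
width: 65.6
grasp_force: 0.0
```

```bash
python3 - <<'E'
from h import *
st(); p,T=shot('wrist','w16.png'); print('mod');b=blobs(p,T,48,78,(560,690,-100,170),200);print('tray');blobs(p,T,22,33,(550,690,-120,190),400);blobs(p,T,9,18,(560,690,-110,180),200)
P=cloud(p,T); m=(abs(P[...,0]-b[0][0])<36)&(abs(P[...,1]-b[0][1])<17); Q=P[m]; print(np.linalg.lstsq(np.c_[Q[:,:2]-Q[:,:2].mean(0),np.ones(len(Q))],Q[:,2],rcond=None)[0])
E
```

```text
{'t': np.float64(30.55), 'qpos': array([-0.067,  0.508,  1.705,  0.   ,  0.924,  1.508]), 'ee_pos': array([616.475, -29.224, 141.937]), 'orientation': array([ 3.141, -0.005,  0.007]), 'ft_force': array([ 0.224,  0.6  , -0.451]), 'width': np.float64(65.616), 'grasp_force': np.float64(0.0)}
mod
rect c=(621.2,-29.4) 84x46 long at -0.3deg z=61.9 px=[254. 191.] n=4964
tray
rect c=(620.0,52.7) 250x114 long at 89.6deg z=27.2 px=[161. 176.] n=15926
rect c=(618.1,139.7) 86x45 long at -0.5deg z=13.3 px=[ 88. 181.] n=3548
rect c=(617.7,55.0) 86x47 long at -0.4deg z=13.3 px=[171. 181.] n=3754
[ 3.18347268e+00 -2.68126414e-02  1.83793202e+02]
```

Module top z is 61.9, the same as the seated finished ones, so it is fully home. Now the second module.

Emit:
play_rows --pt "-30 17 0" --pt "-30 17 0" --pt "-30 17 0" --pt "-30 17 -4" --pt "-30 17 -4" --pt "-30 17 -4" --pt "0 0 0" --pt "0 0 0" --yaw '[-2, -2, -2, -2, -2, -2, 0, 0]' --gripper 0.2

```text
t: 31.27
ee_pos: [432.7, 73.2, 126.5]
orientation: [3.123, -0.33, -0.006]
ft_force: [0.0, -1.0, -0.9]
width: 70.2
grasp_force: 0.0
```

Emit:
play_rows --pt "0 0 0" --pt "0 0 0" --yaw '[0, 0]'

```text
t: 31.43
ee_pos: [436.4, 72.6, 127.5]
orientation: [-3.124, 0.334, -0.001]
ft_force: [0.6, -0.9, 0.5]
width: 70.3
grasp_force: 0.0
```

```bash
python3 - <<'E'
from h import *
st(); p,T=shot('wrist','w17.png'); blobs(p,T,40,58,(350,540,-60,300),200); st()
E
```

```text
{'t': np.float64(31.433), 'qpos': array([ 0.138,  0.313,  2.091, -0.   ,  0.737,  1.922]), 'ee_pos': array([436.395,  72.598, 127.507]), 'orientation': array([-3.124e+00,  3.340e-01, -1.000e-03]), 'ft_force': array([ 0.57 , -0.894,  0.5  ]), 'width': np.float64(70.282), 'grasp_force': np.float64(0.0)}
rect c=(441.5,70.2) 84x46 long at -12.4deg z=49.9 px=[255. 190.] n=5072
{'t': np.float64(31.483), 'qpos': array([ 0.138,  0.313,  2.091, -0.   ,  0.737,  1.922]), 'ee_pos': array([436.4  ,  72.518, 127.542]), 'orientation': array([-3.124e+00,  3.350e-01, -1.000e-03]), 'ft_force': array([ 0.567,  0.611, -0.003]), 'width': np.float64(70.374), 'grasp_force': np.float64(0.0)}
```

Emit:
play_rows --pt "5.1 -2.3 -25" --pt "0 0 -25" --pt "0 0 -23" --pt "0 0 -18" --pt "0 0 -12" --pt "0 0 -5" --pt "0 0 0" --pt "0 0 0" --yaw '[-0.2, 0, 0, 0, 0, 0, 0, 0]'

```text
t: 32.15
ee_pos: [440.9, 70.3, 19.7]
orientation: [-3.123, 0.34, -0.0]
ft_force: [-0.1, 0.6, -0.6]
width: 70.3
grasp_force: 0.0
```

Emit:
play_rows --pt "0 0 0" --pt "0 0 0" --pt "0 0 0" --pt "0 0 0" --pt "0 0 0" --yaw '[0, 0, 0, 0, 0]' --gripper 1

```text
t: 32.57
ee_pos: [440.7, 70.6, 20.2]
orientation: [-3.123, 0.339, -0.002]
ft_force: [-1.1, 0.5, 5.8]
width: 45.9
grasp_force: 30.0
```

Emit:
play_rows --pt "0 0 5" --pt "0 0 15" --pt "0 0 25" --pt "0 0 30" --pt "0 0 30" --pt "0 0 15" --yaw '[0, 0, 0, 0, 0, 0]'

```text
t: 33.07
ee_pos: [441.1, 70.7, 142.6]
orientation: [-3.122, 0.339, -0.005]
ft_force: [0.6, 0.5, -2.3]
width: 45.8
grasp_force: 30.0
```

Emit:
play_rows --pt "22 -2 0" --pt "22 -2 0" --pt "22 -2 0" --pt "22 -2 0" --pt "22 -2 0" --pt "22 -2 0" --pt "22 -2 0" --pt "22 -2 0" --yaw '[1.5, 1.5, 1.5, 1.5, 1.5, 1.5, 1.5, 1.5]'

```text
t: 33.73
ee_pos: [616.6, 54.4, 139.5]
orientation: [3.142, -0.009, -0.002]
ft_force: [0.1, 0.7, -2.5]
width: 45.8
grasp_force: 30.0
```

Emit:
play_rows --pt "4.2 -1.9 0" --pt "0 0 -25" --pt "0 0 -25" --pt "0 0 -20" --pt "0 0 -15" --pt "0 0 -5" --pt "0 0 0" --pt "0 0 0" --yaw '[0.1, 0, 0, 0, 0, 0, 0, 0]'

```text
t: 34.4
ee_pos: [620.3, 52.7, 50.1]
orientation: [3.142, -0.008, -0.001]
ft_force: [0.3, -0.2, -1.7]
width: 45.5
grasp_force: 30.0
```

Emit:
play_rows --pt "0 0 0" --pt "0 0 0" --pt "0 0 0" --pt "0 0 0" --yaw '[0, 0, 0, 0]'

```text
t: 34.73
ee_pos: [621.0, 52.7, 50.5]
orientation: [-3.141, 0.008, -0.002]
ft_force: [-0.3, -0.4, -2.7]
width: 45.8
grasp_force: 30.0
```

```bash
python3 - <<'E'
from h import *
st(); p,T=shot('wrist','w18.png'); held(p,T);  blobs(p,T,53,75,(560,690,-100,30),200);st()
E
```

```text
{'t': np.float64(34.733), 'qpos': array([0.066, 0.648, 1.721, 0.   , 0.771, 1.642]), 'ee_pos': array([620.952,  52.694,  50.486]), 'orientation': array([-3.141e+00,  8.000e-03, -2.000e-03]), 'ft_force': array([-0.336, -0.436, -2.686]), 'width': np.float64(45.783), 'grasp_force': np.float64(30.0)}
tilt deg (+x up) 1.0781534781362292 z at x ends 603.4652295788958 653.1427602389776 80.22802942449079 81.16293816536083
rect c=(633.3,-26.8) 62x49 long at -0.3deg z=61.9 px=[397. 222.] n=8282
rect c=(633.0,24.2) 11x8 long at 2.3deg z=67.2 px=[305. 234.] n=211
{'t': np.float64(34.783), 'qpos': array([0.066, 0.648, 1.721, 0.   , 0.771, 1.642]), 'ee_pos': array([620.829,  52.681,  50.298]), 'orientation': array([-3.141e+00,  8.000e-03, -1.000e-03]), 'ft_force': array([-0.446, -0.535, -2.97 ]), 'width': np.float64(45.825), 'grasp_force': np.float64(29.999)}
```

Emit:
play_rows --pt "0 0 -3" --pt "0 0 -2" --pt "0 0 -2" --pt "0 0 -2" --pt "0 0 -1" --pt "0 0 0" --pt "0 0 0" --yaw '[0, 0, 0, 0, 0, 0, 0]'

```text
t: 35.37
ee_pos: [620.4, 52.7, 39.5]
orientation: [-3.142, 0.008, 0.0]
ft_force: [-0.0, -1.0, -2.3]
width: 45.8
grasp_force: 30.0
```

Inside the pocket with no contact force. Seating it now.

Emit:
play_rows --pt "0 0 -2" --pt "0 0 -2" --pt "0 0 -2" --pt "0 0 -1" --pt "0 0 0" --pt "0 0 0" --yaw '[0, 0, 0, 0, 0, 0]'

```text
t: 35.87
ee_pos: [620.5, 52.7, 32.6]
orientation: [-3.142, 0.008, 0.0]
ft_force: [-0.5, -0.2, -2.8]
width: 45.8
grasp_force: 30.0
```

Emit:
play_rows --pt "0 0 0" --pt "0 0 0" --pt "0 0 0" --pt "0 0 3" --pt "0 0 15" --pt "0 0 25" --pt "0 0 30" --pt "0 0 30" --yaw '[0, 0, 0, 0, 0, 0, 0, 0]' --gripper 0.25

```text
t: 36.53
ee_pos: [620.0, 52.6, 136.6]
orientation: [3.142, -0.008, -0.002]
ft_force: [0.3, 0.1, -0.0]
width: 65.9
grasp_force: 0.0
```

Emit:
play_rows --pt "0 -10 0" --pt "0 -20 20" --pt "0 -10 20" --pt "0 0 20" --pt "0 0 0" --pt "0 0 0" --yaw '[0, 0, 0, 0, 0, 0]'

```text
t: 37.03
ee_pos: [621.1, 12.3, 196.5]
orientation: [-3.142, 0.009, -0.004]
ft_force: [-1.0, 0.2, -0.4]
width: 66.0
grasp_force: 0.0
```

```bash
python3 - <<'E'
from h import *
st(); p,T=shot('wrist','w19.png'); 
for b in blobs(p,T,48,78,(560,690,-100,170),200):
    P=cloud(p,T); m=(abs(P[...,0]-b[0])<36)&(abs(P[...,1]-b[1])<17)&(P[...,2]<80); Q=P[m]; print(np.linalg.lstsq(np.c_[Q[:,:2]-Q[:,:2].mean(0),np.ones(len(Q))],Q[:,2],rcond=None)[0])
find(p,T,'tray_handle',50)
p,T=shot('top'); find(p,T,'tray_handle',50);blobs(p,T,42,62,(540,700,190,260),5);find(p,T,'start_button_top',76);blobs(p,T,60,90,(250,450,-400,-200),50)
E
```

```text
{'t': np.float64(37.033), 'qpos': array([1.000e-03, 4.460e-01, 1.660e+00, 0.000e+00, 1.033e+00, 1.577e+00]), 'ee_pos': array([621.104,  12.324, 196.477]), 'orientation': array([-3.142,  0.009, -0.004]), 'ft_force': array([-0.954,  0.208, -0.434]), 'width': np.float64(66.02), 'grasp_force': np.float64(0.0)}
rect c=(621.6,51.6) 83x47 long at -0.3deg z=61.9 px=[216. 180.] n=3487
rect c=(621.2,-28.6) 83x47 long at -0.3deg z=61.9 px=[293. 180.] n=3497
[9.21330001e-03 2.17450233e-03 6.23260936e+01]
[ 9.20609564e-03 -5.37077710e-03  6.23277414e+01]
tray_handle 0.85 [ 58. 178.] dep [626. 220.  56.] z [624. 224.  50.]
tray_handle 0.95 [219. 162.] dep [630. 231.  15.] z [621. 229.  50.]
tray_handle 0.73 [247. 164.] dep [625. 128.  11.] z [615. 128.  50.]
rect c=(618.1,220.4) 82x11 long at 1.1deg z=53.4 px=[221. 163.] n=72
start_button_top 0.46 [369. 233.] dep [ 363. -292.   89.] z [ 364. -295.   76.]
rect c=(393.2,-300.1) 122x110 long at -84.2deg z=70.6 px=[369. 225.] n=1083
```

Both seated flat, top z 61.9. Now grip the handle and slide the tray home.

Emit:
play_rows --pt "0 35 -8" --pt "0 35 -8" --pt "0 35 -8" --pt "0 35 -8" --pt "0 35 -8" --pt "0 35 -8" --pt "0 0 0" --pt "0 0 0" --yaw '[0, 0, 0, 0, 0, 0, 0, 0]' --gripper 0.5

```text
t: 37.95
ee_pos: [619.3, 224.3, 146.0]
orientation: [3.141, -0.003, -0.004]
ft_force: [-0.5, -0.9, 0.5]
width: 43.9
grasp_force: 0.0
```

Emit:
play_rows --pt "0 0 -25" --pt "0 0 -25" --pt "0 0 -25" --pt "0 0 -20" --pt "0 0 -12" --pt "0 0 -7" --pt "0 0 0" --pt "0 0 0" --yaw '[0, 0, 0, 0, 0, 0, 0, 0]'

```text
t: 38.62
ee_pos: [621.0, 222.3, 34.2]
orientation: [-3.141, 0.009, -0.001]
ft_force: [0.2, 0.3, 0.8]
width: 44.0
grasp_force: 0.0
```

Emit:
play_rows --pt "0 0 0" --pt "0 0 0" --pt "0 0 0" --pt "0 0 0" --pt "0 0 0" --pt "0 0 0" --yaw '[0, 0, 0, 0, 0, 0]' --gripper 1

```text
t: 39.12
ee_pos: [620.7, 222.7, 34.1]
orientation: [-3.141, 0.008, -0.001]
ft_force: [-0.3, -1.3, 2.3]
width: 11.6
grasp_force: 30.0
```

Emit:
play_rows --pt "0 -3 0" --pt "0 -8 0" --pt "0 -12 0" --pt "0 -15 0" --pt "0 -15 0" --pt "0 -15 0" --pt "0 -15 0" --pt "0 -15 0" --yaw '[0, 0, 0, 0, 0, 0, 0, 0]'

```text
t: 39.78
ee_pos: [621.1, 125.4, 34.1]
orientation: [-3.14, 0.008, -0.002]
ft_force: [0.9, 6.8, 0.8]
width: 11.4
grasp_force: 30.0
```

Emit:
play_rows --pt "0 -15 0" --pt "0 -15 0" --pt "0 -15 0" --pt "0 -15 0" --pt "0 -15 0" --pt "0 -15 0" --pt "0 -15 0" --pt "0 -15 0" --yaw '[0, 0, 0, 0, 0, 0, 0, 0]'

```text
t: 40.45
ee_pos: [620.9, 5.3, 34.1]
orientation: [-3.14, 0.008, -0.002]
ft_force: [-0.6, 7.2, 2.6]
width: 11.3
grasp_force: 30.0
```

Emit:
play_rows --pt "0 -15 0" --pt "0 -12 0" --pt "0 -10 0" --pt "0 -8 0" --pt "0 -4 0" --pt "0 0 0" --pt "0 0 0" --yaw '[0, 0, 0, 0, 0, 0, 0]'

```text
t: 41.03
ee_pos: [620.9, -44.6, 34.1]
orientation: [3.141, -0.008, 0.001]
ft_force: [-0.2, -0.6, 4.3]
width: 11.2
grasp_force: 30.0
```

Emit:
play_rows --pt "0 -3 0" --pt "0 -3 0" --pt "0 -3 0" --pt "0 -3 0" --pt "0 -3 0" --pt "0 -2 0" --pt "0 0 0" --yaw '[0, 0, 0, 0, 0, 0, 0]'

```text
t: 41.62
ee_pos: [620.9, -60.2, 34.1]
orientation: [-3.14, 0.008, -0.001]
ft_force: [-0.2, 6.7, 4.5]
width: 10.9
grasp_force: 30.0
```

Emit:
play_rows --pt "0 -1 0" --pt "0 -1 0" --pt "0 -1 0" --pt "0 -1 0" --yaw '[0, 0, 0, 0]'

```text
t: 41.95
ee_pos: [620.8, -63.1, 34.1]
orientation: [-3.139, 0.009, -0.001]
ft_force: [-0.0, 16.9, 5.0]
width: 11.1
grasp_force: 30.0
```

Emit:
play_rows --pt "0 -1 0" --pt "0 0 0" --yaw '[0, 0]'

```text
t: 42.12
ee_pos: [620.8, -63.1, 34.1]
orientation: [-3.138, 0.009, -0.001]
ft_force: [0.5, 17.8, 6.1]
width: 11.3
grasp_force: 30.0
```

Emit:
play_rows --pt "0 -1 0" --pt "0 0 0" --yaw '[0, 0]'

```text
t: 42.28
ee_pos: [620.8, -63.2, 34.1]
orientation: [-3.137, 0.009, -0.0]
ft_force: [0.4, 22.9, 6.3]
width: 11.5
grasp_force: 30.0
```

Force rises with no motion, so the tray is against the stop. Relax, release with a partial opening, rise and verify.

Emit:
play_rows --pt "0 2 0" --pt "0 1 0" --pt "0 0 0" --yaw '[0, 0, 0]'

```text
t: 42.53
ee_pos: [620.8, -63.0, 34.1]
orientation: [-3.141, 0.007, -0.001]
ft_force: [-0.5, 7.0, 5.8]
width: 11.3
grasp_force: 30.0
```

Emit:
play_rows --pt "0 0 0" --pt "0 0 0" --pt "0 0 0" --pt "0 0 5" --pt "0 0 20" --pt "0 0 30" --pt "0 0 35" --pt "0 0 35" --yaw '[0, 0, 0, 0, 0, 0, 0, 0]' --gripper 0.65

```text
t: 43.2
ee_pos: [619.7, -64.6, 159.6]
orientation: [-3.142, 0.009, 0.003]
ft_force: [0.5, 0.5, 1.0]
width: 30.6
grasp_force: 0.0
```

Emit:
play_rows --pt "-10 0 20" --pt "-10 0 20" --pt "-10 0 20" --pt "0 0 0" --pt "0 0 0" --yaw '[0, 0, 0, 0, 0]'

```text
t: 43.62
ee_pos: [590.9, -64.7, 219.9]
orientation: [3.141, -0.009, 0.004]
ft_force: [-0.7, 0.3, 0.7]
width: 30.6
grasp_force: 0.0
```

```bash
python3 - <<'E'
from h import *
st(); p,T=shot('wrist','w20.png')
find(p,T,'tray_handle',50);find(p,T,'hood_mouth',6);blobs(p,T,42,62,(540,700,-110,-10),20)
blobs(p,T,76,92,(520,720,-420,-80),200)
find(p,T,'start_button_top',76)
E
```

```text
{'t': np.float64(43.617), 'qpos': array([-0.129,  0.381,  1.704, -0.   ,  1.055,  1.447]), 'ee_pos': array([590.937, -64.691, 219.894]), 'orientation': array([ 3.141, -0.009,  0.004]), 'ft_force': array([-0.725,  0.29 ,  0.72 ]), 'width': np.float64(30.561), 'grasp_force': np.float64(0.0)}
tray_handle 0.88 [250. 144.] dep [627. -62.  57.] z [626. -62.  50.]
rect c=(621.9,-63.5) 87x11 long at -0.7deg z=56.2 px=[252. 146.] n=822
rect c=(619.6,-228.5) 235x155 long at 89.9deg z=85.3 px=[376. 142.] n=19060
start_button_top 0.93 [430. 357.] dep [ 367. -283.   94.] z [ 349. -296.   76.]
```

View pics/w20.png

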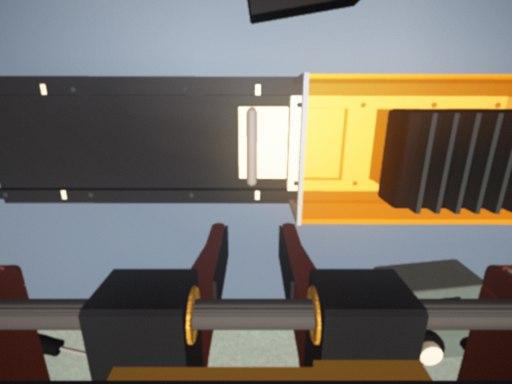

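Home is confirmed: the handle at (252,146) lies about 7 mm to +y of the load-mark pair at column 258, as the geometry requires. Now on to the button.

Emit:
play_rows --pt "-28 -26 0" --pt "-28 -26 0" --pt "-28 -26 0" --pt "-28 -26 0" --pt "-28 -26 0" --pt "-28 -26 0" --pt "-28 -26 0" --pt "-28 -26 0" --yaw '[0, 0, 0, 0, 0, 0, 0, 0]' --gripper 1

```text
t: 44.48
ee_pos: [365.0, -273.1, 217.8]
orientation: [-3.141, 0.007, 0.002]
ft_force: [-0.0, -1.6, -0.2]
width: 0.3
grasp_force: 0.0
```

Emit:
play_rows --pt "0 -13 0" --pt "0 0 0" --pt "0 0 0" --pt "0 0 0" --yaw '[0, 0, 0, 0]'

```text
t: 44.82
ee_pos: [367.1, -284.8, 218.1]
orientation: [-3.141, 0.008, 0.001]
ft_force: [-0.3, 0.4, -0.2]
width: 0.5
grasp_force: 0.0
```

```bash
python3 - <<'E'
from h import *
st(); p,T=shot('wrist','w21.png')
find(p,T,'start_button_top',90);blobs(p,T,82,104,(300,450,-360,-230),100)
E
```

```text
{'t': np.float64(44.817), 'qpos': array([-0.686,  0.193,  1.977,  0.   ,  0.973,  0.89 ]), 'ee_pos': array([ 367.114, -284.757,  218.135]), 'orientation': array([-3.141e+00,  8.000e-03,  1.000e-03]), 'ft_force': array([-0.322,  0.412, -0.169]), 'width': np.float64(0.481), 'grasp_force': np.float64(0.0)}
start_button_top 0.82 [253. 184.] dep [ 367. -285.   93.] z [ 366. -285.   90.]
rect c=(368.4,-284.3) 44x44 long at -0.3deg z=84.4 px=[253. 181.] n=1392
```

View pics/w21.png

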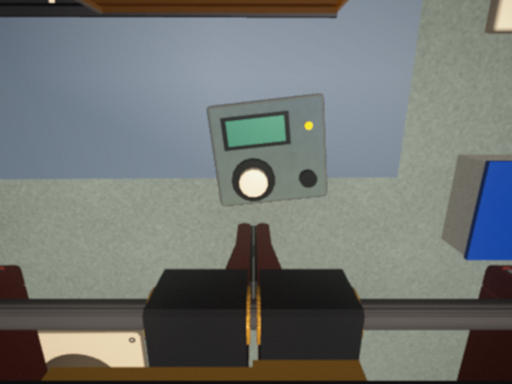

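The button at (253,184) is directly below the closed fingers, with its cap top near z 91.

Emit:
play_rows --pt "0 0 -25" --pt "0 0 -25" --pt "0 0 -25" --pt "0 0 -20" --pt "0 0 -12" --pt "0 0 -5" --pt "0 0 0" --pt "0 0 0" --yaw '[0, 0, 0, 0, 0, 0, 0, 0]'

```text
t: 45.58
ee_pos: [367.1, -285.0, 106.9]
orientation: [3.142, -0.007, 0.0]
ft_force: [-0.2, 0.2, 0.2]
width: 0.1
grasp_force: 0.0
```

Emit:
play_rows --pt "0 0 -3" --pt "0 0 -3" --pt "0 0 -3" --pt "0 0 -2" --pt "0 0 -1" --pt "0 0 0" --pt "0 0 0" --yaw '[0, 0, 0, 0, 0, 0, 0]'

```text
t: 46.17
ee_pos: [366.5, -285.4, 94.7]
orientation: [-3.142, 0.008, 0.0]
ft_force: [-1.1, 0.5, 0.4]
width: 0.2
grasp_force: 0.0
```

Emit:
play_rows --pt "0 0 -2" --pt "0 0 -2" --pt "0 0 -1" --pt "0 0 0" --yaw '[0, 0, 0, 0]'

```text
t: 46.5
ee_pos: [366.7, -285.6, 89.6]
orientation: [3.141, -0.008, 0.0]
ft_force: [0.2, -0.9, 3.3]
width: 0.0
grasp_force: 1.4
```

Emit:
play_rows --pt "0 0 -1" --pt "0 0 -1" --pt "0 0 -1" --pt "0 0 0" --yaw '[0, 0, 0, 0]'

```text
t: 46.83
ee_pos: [366.7, -285.6, 86.7]
orientation: [3.141, -0.008, 0.001]
ft_force: [-0.1, -1.1, 3.8]
width: 0.5
grasp_force: 2.3
```

Emit:
play_rows --pt "0 0 -1" --pt "0 0 -1" --pt "0 0 0" --yaw '[0, 0, 0]'

```text
t: 47.08
ee_pos: [366.8, -285.6, 86.0]
orientation: [3.141, -0.008, 0.001]
ft_force: [-3.2, 2.2, 22.4]
width: 0.2
grasp_force: 11.4
```

Emit:
play_rows --pt "0 0 -1" --pt "0 0 -0.5" --pt "0 0 0" --yaw '[0, 0, 0]'

```text
t: 47.33
ee_pos: [366.9, -285.6, 85.6]
orientation: [3.141, -0.008, 0.001]
ft_force: [-7.0, 5.7, 39.5]
width: 0.5
grasp_force: 20.0
```

The button has bottomed out (22 N, then 39 N, with no further travel). Retreating and checking.

Emit:
play_rows --pt "0 0 3" --pt "0 0 8" --pt "0 0 20" --pt "0 0 30" --pt "0 0 30" --pt "0 0 30" --pt "0 0 0" --pt "0 0 0" --yaw '[0, 0, 0, 0, 0, 0, 0, 0]'

```text
t: 48.0
ee_pos: [367.0, -285.7, 205.4]
orientation: [3.14, -0.008, 0.004]
ft_force: [-0.4, 0.9, -0.9]
width: 0.2
grasp_force: 0.0
```

```bash
python3 - <<'E'
from h import *
st(); p,T=shot('top','t22.png'); blobs(p,T,44,62,(380,720,-110,450),20)
b=cv2.imread('pics/t22.png')[90:300,120:420];cv2.imwrite('pics/t22c.png',cv2.resize(b,None,fx=2.66,fy=2.66,interpolation=cv2.INTER_CUBIC))
E
```

```text
{'t': np.float64(48.0), 'qpos': array([-0.687,  0.211,  1.99 ,  0.   ,  0.939,  0.889]), 'ee_pos': array([ 367.026, -285.709,  205.388]), 'orientation': array([ 3.14 , -0.008,  0.004]), 'ft_force': array([-0.38 ,  0.937, -0.906]), 'width': np.float64(0.224), 'grasp_force': np.float64(0.0)}
rect c=(619.4,-63.5) 82x7 long at -0.8deg z=55.1 px=[300. 163.] n=69
rect c=(539.1,373.8) 84x47 long at -4.5deg z=53.0 px=[178. 184.] n=303
rect c=(428.8,384.4) 82x49 long at 0.4deg z=53.3 px=[174. 214.] n=315
```

View pics/t22c.png

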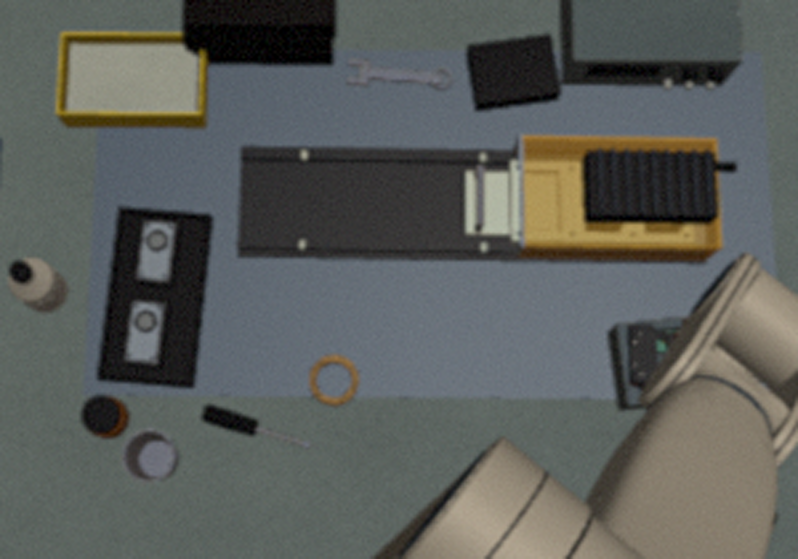

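The tray is home, with its handle at (478,200). Both finished modules are in the black tray at (157,250) and (145,333), and the bystanders are unmoved.

```bash
python3 -c "
from workcell import ticket
print(ticket.close_job())"
```

```text
the job is handed in; nothing more can be done
None
```

The job is done and handed in: both finished modules stand in the black tray, both bench modules are seated flat in their pockets, the tray is back against the stop, and the start button was pressed fully in.

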